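# Stop the steriliser and sort the washroom ledge

### The arm

A 6-joint arm with a two-finger parallel gripper is mounted at the origin on the work surface. World frame = base frame: x ahead of the robot, y to its left, z up, the work surface at z = 0. Lengths are in m, angles in rad, forces in N, time in s.
With the tool pointing down it reaches from about 0.4 to 0.825 m from the base axis. Payload 7 kg.
Tool frame: the origin (TCP) lies at the centre of the arm's flange, where the gripper is bolted on; the fingertips stand 178 mm ahead of it and the grasp point (between the pads) lies 159 mm ahead of it; x points along the fingers, z is the direction in which the jaws open and shut, and the axes are right-handed (so a half turn about x gives the same grasp; the last joint's range is limited). The gripper opens to 88 mm and grips with 3 to 60 N. Pads are 19 mm wide; open, the fingers measure 130 mm over their backs; the gripper's body (78 mm by 193 mm) begins 47 mm behind the grasp point.
Start: joints at [-0.927, 0.359, 0.012, 0, -1.224, -0.288], TCP at [0.235, -0.633, 0.405] pointing down, gripper open.
Joint ranges: [-3.07, 3.07], [-1.43, 2.12], [-1.02, 1.25], [-3.03, 1.67], [-3.05, -0], [-3.03, 3.03]. Speed limits (rad/s): [2.39, 2.39, 3.01, 3.14, 3.14, 3.14].

### API

Orientations are given as [roll, pitch, yaw] about the fixed x, y, z axes, in that order (R = Rz(yaw) Ry(pitch) Rx(roll)).
In Python, from station import telemetry, optics, job_done, finder gives the robot as it stands.
- The arm moves only by the tool play_rows, never from a script. Its argument "steps" is a list of rows, each an object of numbers: "gripper": the opening, from 0 (shut) to 1 (fully open); "tx", "ty", "tz": the shift along the tool's x, y, z in units of 25 mm (1.0 is 25 mm); "ax", "ay", "az": the turn, a rotation vector about the tool's x, y, z in units of 6 degrees (1.0 is 6 degrees). In form: [{"gripper": .., "tx": .., "ty": .., "tz": .., "ax": .., "ay": .., "az": ..}, ...]. A call has 1 to 20 rows; each row shifts and turns the commanded pose from where the row before left it, along the tool's axes as they then stand; what a row does not reach is not made up. A row lasts 1/12 s, in which the tool goes at most 41.7 mm and 7.16 degrees, less where a joint would pass 70% of its speed; a pose out of reach is approached as far as the arm can. A call is refused whole if a number of a shift passes 1 or a number of a turn 1, either way. A call with a gripper value outside its range is refused whole. The fingers move at their own pace and stop on an object; "newtons" is the grip in N (left out, the last holds). Time passes only in rows, so rows that do not move let the fingers close. It gives the time, the measured TCP pose, the force and the opening at its end, in the units of the state.
- telemetry.get_state(): the state, without advancing time (a new reading comes with each control period).
- optics.grab_frame(name): name is "side" or "top" or "wrist"; returns the picture (480x640x3 uint8, red, green, blue); there is no depth.
- optics.calibration(name): a dict with "fx", "fy", "cx", "cy" (pixels), "T" (4x4, takes a point from camera to world coordinates); the wrist camera has in their place "mount" (4x4, takes a point from camera to tool coordinates, whose origin is the TCP and whose axes are the tool frame's). Camera axes: x right, y down, z forward; pixel columns grow to the right and rows downward; lengths in m; the calibration is good to about 2 mm. The wrist camera is an equidistant fisheye: a pixel r from the principal point sees the ray r / f radians off the axis. A picture is of the moment at which its call begins: read the wrist's pose just before it. calibration takes no time and is no camera call.
- job_done(): hands the job in, once; it reports no verdict.
Trained networks look in the newest picture that a camera, given by its name, has taken for a name from the list of things; names that differ only in an ending like _2 or _b are one class to them, and where a whole thing is asked for, a point or a joint stands for the part that bears it (a point fixed in the world has none). Each returns a list of dicts, best first, with "confidence" (0 to 1); they miss things now and then, are a little off and sometimes report something else, mostly with a low value. They report only what shows in the picture. A call takes as long as a camera call.
- finder.look_for(query, camera): "extent" ([left, top, right, bottom] in pixels, round what is visible of it).
- finder.silhouettes(query, camera): "pixels" (480x640 bool, what is visible of it) and "extent" ([left, top, right, bottom] in pixels, round what is visible of it).
- finder.pinpoint(query, camera): "location" ([row, column] in pixels: a listed point, or the origin of a listed thing).
The state is a dict: "t": time; "q": joint angles; "qd": joint speeds; "joint_efforts": joint torques, N m; "eef_pos": TCP position; "ee_rot": TCP orientation; "force": force on the tool from outside, world axes, zero at the start; "moment": the same for the moment, N m; "width": finger opening in m.
Only numpy, scipy, OpenCV 4.12 (cv2) and the standard library are available. Lean on these libraries where they do the work, as an engineer would, in place of code of your own. Each camera call takes 0.05 s, during which the arm holds its last target.

### The job

First stop the steriliser by turning its timer knob until the pointer reads zero; put nothing in its well while the timer is off zero. Then sort everything that lies loose about the ledge by type: tongue scrapers into the steriliser's well, combs into the rectangular wooden tray, soap bars side by side into the oval dish. Leave the toiletries standing where they are.

Things in the scene. Friction and masses are not known exactly. Their poses are not given: they have to be found in the camera images.
- steriliser: Fixed white steriliser, for the scrapers. Origin: underside, middle of its open rectangular well. Well: outside 130 (x) by 170 (y) mm, walls 5 thick, rim 45 mm above the ledge, inner floor 6 mm up, inside 120 x 160 mm. A solid panel 130 x 75 mm, top at 45 mm, joins the well's +y end and carries the timer knob, 122.5 mm along +y from the origin.
- timer_grip (a point): Middle of the knob's grip bar, on its upright axis, 65 mm above the ledge. The knob: grey 50 mm disc with a raised bar 46 long, 13 wide, 22 mm high (top 76 mm above the ledge). Site x points along the bar to the pointer end, which has a white line on top. The long black mark on the panel, on the steriliser's +x side of the knob, is zero.
- timer (a joint): Timer knob angle, rad: 0 = pointer at the long zero mark (pointing along the steriliser's +x), growing anticlockwise seen from above; it starts between 0.6 and 1.9, turns stiffly and stays where it is left. No stop at zero: stops at -2.6 and 2.6.
- comb_tray: Fixed rectangular wooden tray, 170 (x) by 130 (y) mm outside, 40 mm high, walls and floor 5 mm thick. Origin: centre of its underside. For the combs. Stands left or right.
- soap_dish: Fixed oval white ceramic soap dish, 182 (x) by 134 (y) mm over the rim, rim 6 mm thick and 22 mm high, inner floor 6 mm up, inner oval 170 x 122 mm. Origin: centre of its underside. For the soap bars. Stands right or left.
- scraper1: Loose stainless tongue scraper lying flat, 130 mm long: flat straight handle 83 x 14 x 7 mm towards -x, loop-shaped head 41 mm wide towards +x. Origin: on its underside, middle of its length, on the handle close to its balance point; handle spans x from -65 to +18 mm. May be absent.
- scraper2: Loose stainless tongue scraper lying flat, 130 mm long: flat straight handle 83 x 14 x 7 mm towards -x, loop-shaped head 41 mm wide towards +x. Origin: on its underside, middle of its length, on the handle close to its balance point; handle spans x from -65 to +18 mm. May be absent.
- scraper3: Loose stainless tongue scraper lying flat, 130 mm long: flat straight handle 83 x 14 x 7 mm towards -x, loop-shaped head 41 mm wide towards +x. Origin: on its underside, middle of its length, on the handle close to its balance point; handle spans x from -65 to +18 mm. May be absent.
- comb1: Loose flat brown plastic comb lying flat, 125 (x, long) x 30 (y) x 8 mm, teeth along -y. Origin: middle of its underside. May be absent.
- comb2: Loose flat brown plastic comb lying flat, 125 (x, long) x 30 (y) x 8 mm, teeth along -y. Origin: middle of its underside. May be absent.
- comb3: Loose flat brown plastic comb lying flat, 125 (x, long) x 30 (y) x 8 mm, teeth along -y. Origin: middle of its underside. May be absent.
- soap1: Loose cream soap bar with rounded edges, 68 (x) x 44 (y) x 25 mm. Origin: middle of its underside. May be absent.
- soap2: Loose cream soap bar with rounded edges, 68 (x) x 44 (y) x 25 mm. Origin: middle of its underside. May be absent.
- cream_jar: Low amber glass cream jar with metal lid, 44 mm across, 40 mm high. Bystander, loose: leave alone. Origin: centre of its underside.
- tin: Flat round metal tin, 48 mm across, 22 mm high. Bystander, loose: leave alone. Origin: centre of its underside.
- dispenser: Matte black pump dispenser, 68 mm across, 177 mm high. Bystander, loose: leave alone. Origin: centre of its underside.
- tumbler: White ceramic tumbler, 72 mm across, 95 mm high. Bystander, loose: leave alone. Origin: centre of its underside.
- mouthwash: Green mouthwash bottle, 68 mm across, 180 mm high. Bystander, loose: leave alone. Origin: centre of its underside.
- lotion: White lotion bottle, 56 mm across, 150 mm high. Bystander, loose: leave alone. Origin: centre of its underside.

How it is judged:
By the outcome, as a careful person would: the job done as asked, in the order asked, and still so for the second after the job is handed in, with the robot touching nothing.
Of scraper1, scraper2, scraper3, comb1, comb2, comb3, soap1, soap2 only 6 to 8 are there at a start; the rules pass over those that are not, and their reading is None.
At some moment in a run one of scraper1, scraper2, scraper3, comb1, comb2, comb3, soap1, soap2 may be knocked a few centimetres aside while the robot is not near it.
Once in a run the grip may slacken for a moment while it holds something.
It also fails if it takes over 210 s, if anything falls off the work surface, if the arm or the gripper's body presses on something with over 40 N, if the wrist force passes 120 N, or if a joint passes its speed limit or range.

## Working session

There is one attempt and no reset: what is moved stays moved. The work goes in short steps, Python scripts to look and compute and a tool call to move; the robot and the scene stay as the last step left them, time stands still between calls to the robot, and variables do not carry over. Pictures are saved under pics/ and viewed, and the job is handed in when it is done.

Besides the shell and the picture viewer there is one more tool, called after ">>>" by a JSON object that holds its "method" and its "body". play_rows: Moves the arm, as the interface text tells. Its arguments: {"type":"object","properties":{"steps":{"type":"array"},"newtons":{"type":"number"}},"required":["steps"]}

```bash
ls; mkdir -p pics
python3 - <<'E'
from station import telemetry, optics
import cv2
print(telemetry.get_state())
for n in ["side","top","wrist"]:
    im=optics.grab_frame(n); cv2.imwrite(f"pics/{n}0.png",im[:,:,::-1])
    print(n,optics.calibration(n))
E
```

```text
pics
{'t': 0.0, 'q': array([-9.26883909e-01,  3.59386352e-01,  1.10538144e-02, -3.40442331e-04,
       -1.22408478e+00, -2.88088276e-01]), 'qd': array([-3.21608457e-04, -6.67726562e-04, -1.83766470e-03, -3.83731591e-06,
        5.49433222e-04, -7.83596673e-04]), 'joint_efforts': array([ 1.15142561e-04, -5.82725573e+01,  2.93065470e+01,  6.99709922e+00,
        7.22651108e-03, -1.63213567e-04]), 'eef_pos': array([ 0.23506775, -0.63254007,  0.40372234]), 'ee_rot': array([0.093188  , 1.56914404, 2.01969253]), 'force': array([ 0.13187398, -0.61229136,  0.48345876]), 'moment': array([-0.0215263 , -0.03690744,  0.00808595]), 'width': 0.0873217909206072}
side {'fx': 535.5214869060372, 'fy': 535.5214869060372, 'cx': 318.6020295801569, 'cy': 232.9409567971761, 'T': array([[-0.98425802, -0.11106974,  0.13747604,  0.40393943],
       [-0.17669804,  0.63485318, -0.75215639,  1.09717116],
       [-0.00373529, -0.76460771, -0.64448514,  1.05167879],
       [ 0.        ,  0.        ,  0.        ,  1.        ]])}
top {'fx': 508.9378565463362, 'fy': 508.9378565463362, 'cx': 314.6603542530418, 'cy': 229.45243638485303, 'T': array([[-4.83471701e-03, -9.98339700e-01,  5.73974571e-02,
         5.46305907e-01],
       [-9.99987780e-01,  4.76749552e-03, -1.30803498e-03,
        -9.98570866e-03],
       [ 1.03222113e-03, -5.74030796e-02, -9.98350550e-01,
         1.49259612e+00],
       [ 0.00000000e+00,  0.00000000e+00,  0.00000000e+00,
         1.00000000e+00]])}
wrist {'fx': 371.64829954431775, 'fy': 371.64829954431775, 'cx': 315.1411155673717, 'cy': 238.98105838111894, 'mount': array([[-1.34752443e-03, -2.46521178e-01,  9.69136468e-01,
         2.09349336e-02],
       [ 7.53901651e-05, -9.69137370e-01, -2.46521302e-01,
         6.52781845e-02],
       [ 9.99999089e-01, -2.59130119e-04,  1.32452155e-03,
         1.92496858e-04],
       [ 0.00000000e+00,  0.00000000e+00,  0.00000000e+00,
         1.00000000e+00]])}
```

View pics/top0.png

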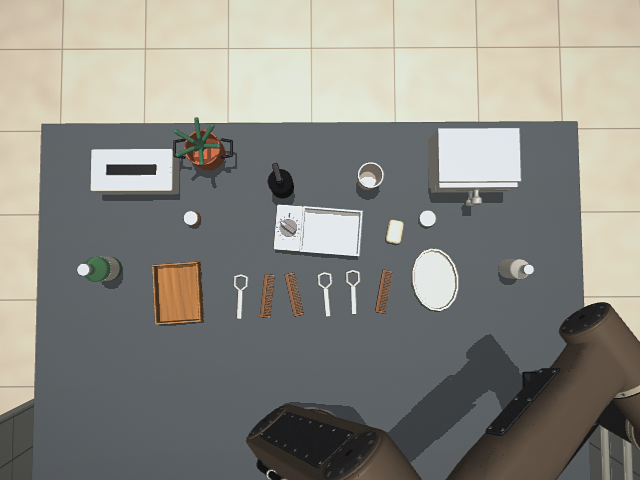

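View pics/side0.png

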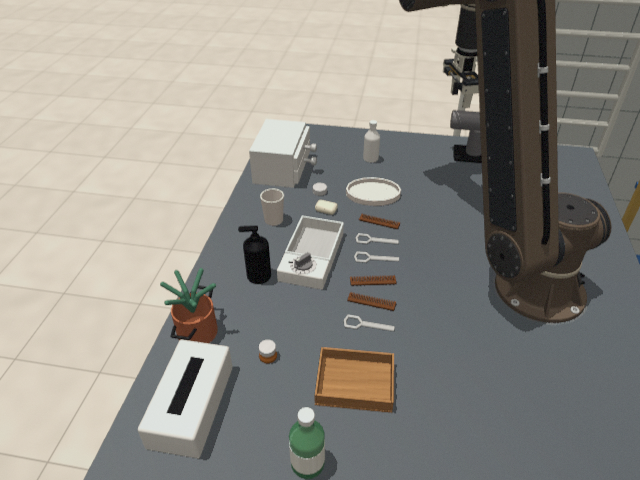

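View pics/wrist0.png

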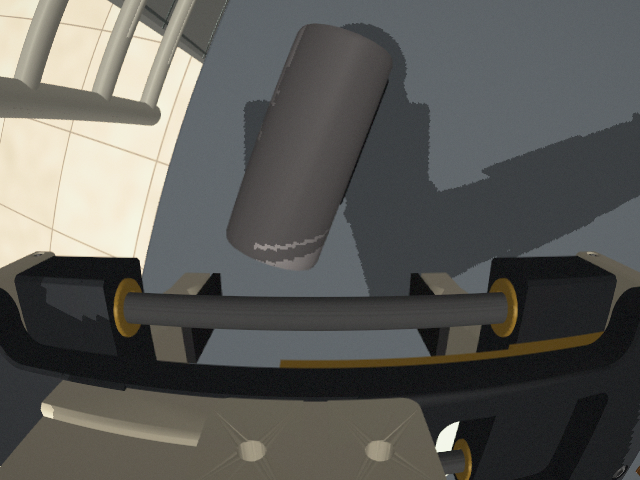

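```bash
cat > h.py <<'E'
import numpy as np, cv2
from scipy.spatial.transform import Rotation as Ro
from station import telemetry, optics, finder
C={}
def cal(n):
    if n not in C: C[n]=optics.calibration(n)
    return C[n]
def st(): return telemetry.get_state()
def Rof(s): return Ro.from_euler('xyz',s['ee_rot']).as_matrix()
def camT(n,s=None):
    c=cal(n)
    if n!='wrist': return c['T']
    s=s or st(); T=np.eye(4);T[:3,:3]=Rof(s);T[:3,3]=s['eef_pos']; return T@c['mount']
def rays(n,uv):
    c=cal(n);uv=np.atleast_2d(np.asarray(uv,float))
    x=(uv[:,0]-c['cx'])/c['fx'];y=(uv[:,1]-c['cy'])/c['fy']
    if n!='wrist': return np.c_[x,y,np.ones(len(x))]
    r=np.hypot(x,y)+1e-12
    return np.c_[x/r*np.sin(r),y/r*np.sin(r),np.cos(r)]
def world(n,uv,z,s=None):
    T=camT(n,s);d=rays(n,uv)@T[:3,:3].T;o=T[:3,3]
    return o+d*((z-o[2])/d[:,2])[:,None]
def proj(n,P,s=None):
    c=cal(n);T=camT(n,s);p=(np.atleast_2d(P)-T[:3,3])@T[:3,:3]
    if n!='wrist': return np.c_[c['fx']*p[:,0]/p[:,2]+c['cx'],c['fy']*p[:,1]/p[:,2]+c['cy']]
    rr=np.hypot(p[:,0],p[:,1]);th=np.arctan2(rr,p[:,2])
    return np.c_[c['fx']*th*p[:,0]/rr+c['cx'],c['fy']*th*p[:,1]/rr+c['cy']]
def psi(s=None):
    z=Rof(s or st())[:,2]; return np.degrees(np.arctan2(z[1],z[0]))
def grasp(s=None):
    s=s or st(); return s['eef_pos']+0.159*Rof(s)[:,0]
def rect(mask,n,z,s=None):
    v,u=np.nonzero(mask); W=world(n,np.c_[u,v],z,s)[:,:2]
    (c,wh,a)=cv2.minAreaRect((W*1000).astype(np.float32))
    if wh[0]<wh[1]: wh=wh[::-1];a+=90
    return np.array(c)/1000,wh,(a+90)%180-90,W
def plan(x,y,z,p,s=None):
    """deltas for grasp point target at (x,y,z), jaw angle p deg; returns totals"""
    s=s or st();R=Rof(s);g=grasp(s)
    d=np.array([x,y,z])-g
    cur=psi(s);da=(p-cur+90)%180-90
    print('cur grasp',g.round(4),'psi %.1f'%cur,'tilt',np.degrees(np.arccos(-R[2,0])).round(2))
    print('shift tool units (current axes) tx,ty,tz =',(R.T@d/0.025).round(3),' ax total units=%.2f'%(-da/6),'or %.2f'%(-(da-np.sign(da)*180)/6),'q6',s['q'][5].round(2))
def say(name): 
    im=optics.grab_frame(name[0]); cv2.imwrite(f'pics/{name[1]}.png',im[:,:,::-1]); return im
E
python3 - <<'E'
from h import *
print('psi',psi(),grasp())
hs=dict(scraper1=.0035,comb1=.006,soap1=.025,comb_tray=.04,soap_dish=.022,steriliser=.045,cream_jar=.04,tin=.022,dispenser=0.1,tumbler=.095,mouthwash=.1,lotion=.1)
optics.grab_frame('top')
for k,z in hs.items():
    for d in finder.silhouettes(k,'top'):
        if d['confidence']<.2: continue
        c,wh,a,W=rect(d['pixels'],'top',z)
        print(k,round(d['confidence'],2),np.array(d['extent']).round(),c.round(3),np.round(wh),round(a,1))
for k,z in [('scraper1',0),('comb1',0),('soap1',0),('timer_grip',.065),('steriliser',0),('comb_tray',0),('soap_dish',0)]:
    for d in finder.pinpoint(k,'top'):
        r,c=d['location'];print('pin',k,round(d['confidence'],2),world('top',[c,r],z).round(3))
E
```

```text
psi 110.38003239234759 [ 0.23496536 -0.63243392  0.2449486 ]
scraper1 0.76 [316. 271. 330. 316.] [ 0.445 -0.04 ] [124.  38.] -0.4
scraper1 0.7 [235. 274. 248. 316.] [0.44  0.202] [122.  32.] 3.3
scraper1 0.5 [346. 270. 361. 312.] [ 0.449 -0.121] [127.  38.] -0.5
comb1 0.87 [374. 274. 389. 312.] [ 0.451 -0.209] [120.  28.] -10.9
comb1 0.84 [260. 273. 273. 317.] [0.439 0.129] [123.  28.] -7.1
comb1 0.75 [285. 274. 305. 317.] [0.443 0.052] [118.  28.] 14.6
soap1 0.65 [418. 206. 433. 227.] [ 0.664 -0.336] [50. 49.] -45.7
soap1 0.55 [386. 224. 402. 245.] [ 0.623 -0.241] [65. 42.] -11.6
soap1 0.47 [356. 166. 381. 191.] [ 0.788 -0.171] [83. 72.] -45.3
comb_tray 0.73 [150. 264. 203. 328.] [0.451 0.379] [171. 142.] 4.7
soap_dish 0.66 [413. 249. 456. 312.] [ 0.485 -0.355] [180. 133.] -1.2
soap_dish 0.4 [278. 220. 300. 238.] [0.638 0.065] [52. 52.] -0.2
steriliser 0.58 [277. 205. 363. 255.] [ 0.627 -0.02 ] [245. 133.] 85.3
cream_jar 0.33 [279. 218. 297. 236.] [0.637 0.066] [49. 46.] 89.7
tin 0.68 [418. 207. 435. 227.] [ 0.664 -0.336] [44. 44.] -1.0
dispenser 0.61 [270. 165. 297. 201.] [0.759 0.
[... 230 characters left out ...]
0.51 [498. 262. 533. 279.] [ 0.518 -0.56 ] [90. 49.] 89.7
lotion 0.77 [501. 261. 533. 281.] [ 0.517 -0.558] [93. 52.] 89.7
pin scraper1 0.66 [[ 0.454 -0.203  0.   ]]
pin scraper1 0.6 [[ 0.456 -0.129  0.   ]]
pin scraper1 0.58 [[ 0.44  -0.048  0.   ]]
pin scraper1 0.52 [[0.443 0.207 0.   ]]
pin comb1 0.54 [[ 0.45  -0.219  0.   ]]
pin comb1 0.54 [[0.443 0.12  0.   ]]
pin comb1 0.53 [[0.447 0.059 0.   ]]
pin comb1 0.33 [[0.44  0.201 0.   ]]
pin soap1 0.64 [[ 0.622 -0.249  0.   ]]
pin timer_grip 0.79 [[0.639 0.066 0.065]]
pin steriliser 0.7 [[ 0.623 -0.235  0.   ]]
pin steriliser 0.67 [[ 0.628 -0.067  0.   ]]
pin comb_tray 0.79 [[ 0.445  0.38  -0.   ]]
pin soap_dish 0.81 [[ 0.481 -0.355  0.   ]]
```

Run:
```python
import cv2
im=cv2.imread('pics/top0.png')[200:262,265:370]
cv2.imwrite('pics/knob0.png',cv2.resize(im,None,fx=7,fy=7,interpolation=cv2.INTER_CUBIC))
from h import *
plan(0.67,0.07,.21,110)
```

```text
cur grasp [ 0.2351 -0.6327  0.2457] psi 110.4 tilt 0.0
shift tool units (current axes) tx,ty,tz = [  1.426 -26.097  20.289]  ax total units=0.06 or -29.94 q6 -0.29
```

View pics/knob0.png

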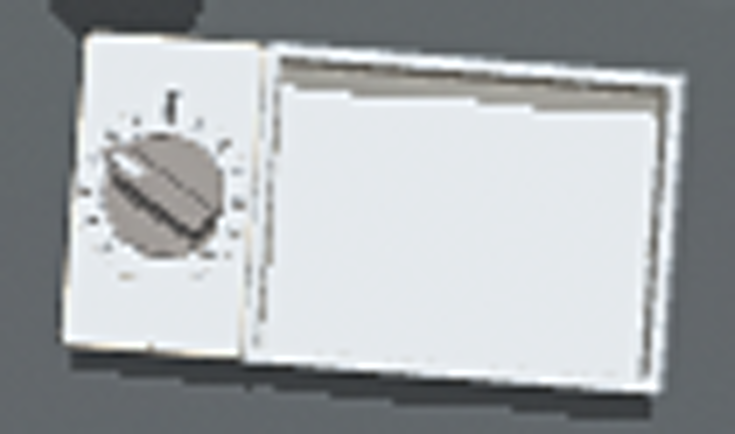

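>>> {"method": "play_rows", "body": {"steps": [{"gripper": 1, "tx": 0.055, "ty": -1, "tz": 0.78}, {"tx": 0.055, "ty": -1, "tz": 0.78}, {"tx": 0.055, "ty": -1, "tz": 0.78}, {"tx": 0.055, "ty": -1, "tz": 0.78}, {"tx": 0.055, "ty": -1, "tz": 0.78}, {"tx": 0.055, "ty": -1, "tz": 0.78}, {"tx": 0.055, "ty": -1, "tz": 0.78}, {"tx": 0.055, "ty": -1, "tz": 0.78}, {"tx": 0.055, "ty": -1, "tz": 0.78}, {"tx": 0.055, "ty": -1, "tz": 0.78}, {"tx": 0.055, "ty": -1, "tz": 0.78}, {"tx": 0.055, "ty": -1, "tz": 0.78}, {"tx": 0.055, "ty": -1, "tz": 0.78}, {"tx": 0.055, "ty": -1, "tz": 0.78}, {"tx": 0.055, "ty": -1, "tz": 0.78}, {"tx": 0.055, "ty": -1, "tz": 0.78}, {"tx": 0.055, "ty": -1, "tz": 0.78}, {"tx": 0.055, "ty": -1, "tz": 0.78}, {"tx": 0.055, "ty": -1, "tz": 0.78}, {"tx": 0.055, "ty": -1, "tz": 0.78}]}}

```text
invalid input
```

>>> {"method": "play_rows", "body": {"steps": [{"tx": 0.055, "ty": -1, "tz": 0.78}, {"tx": 0.055, "ty": -1, "tz": 0.78}, {"tx": 0.055, "ty": -1, "tz": 0.78}, {"tx": 0.055, "ty": -1, "tz": 0.78}, {"tx": 0.055, "ty": -1, "tz": 0.78}, {"tx": 0.055, "ty": -1, "tz": 0.78}, {"tx": 0}]}}

```text
invalid input
```

Run:
```python
from h import *
s=st();print(grasp(s),psi(s),s['t'])
im=optics.grab_frame('wrist');cv2.imwrite('pics/w1.png',im[:,:,::-1])
for d in finder.pinpoint('timer_grip','wrist'):
    r,c=d['location'];print(d['confidence'],(r,c),world('wrist',[c,r],.065,s))
```

```text
[ 0.23510537 -0.63272009  0.24567348] 110.38457578812853 1.15
```

View pics/w1.png

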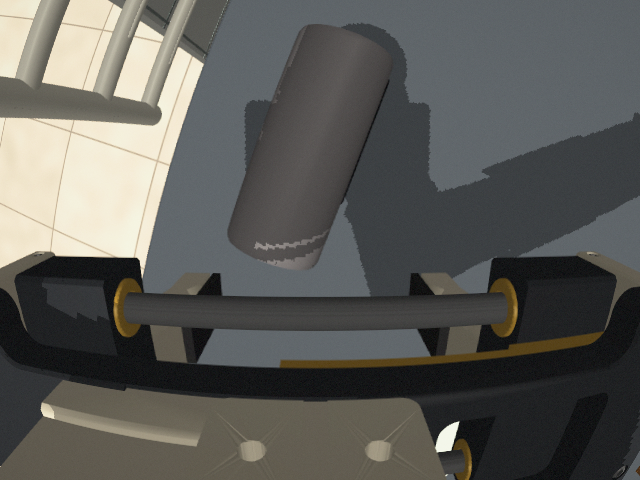

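>>> {"method": "play_rows", "body": {"steps": [{"gripper": 1, "tx": 0.05, "ty": -1, "tz": 0.78, "ax": 0, "ay": 0, "az": 0}, {"gripper": 1, "tx": 0.05, "ty": -1, "tz": 0.78, "ax": 0, "ay": 0, "az": 0}, {"gripper": 1, "tx": 0.05, "ty": -1, "tz": 0.78, "ax": 0, "ay": 0, "az": 0}, {"gripper": 1, "tx": 0.05, "ty": -1, "tz": 0.78, "ax": 0, "ay": 0, "az": 0}, {"gripper": 1, "tx": 0.05, "ty": -1, "tz": 0.78, "ax": 0, "ay": 0, "az": 0}, {"gripper": 1, "tx": 0.05, "ty": -1, "tz": 0.78, "ax": 0, "ay": 0, "az": 0}, {"gripper": 1, "tx": 0.05, "ty": -1, "tz": 0.78, "ax": 0, "ay": 0, "az": 0}, {"gripper": 1, "tx": 0.05, "ty": -1, "tz": 0.78, "ax": 0, "ay": 0, "az": 0}, {"gripper": 1, "tx": 0.05, "ty": -1, "tz": 0.78, "ax": 0, "ay": 0, "az": 0}, {"gripper": 1, "tx": 0.05, "ty": -1, "tz": 0.78, "ax": 0, "ay": 0, "az": 0}, {"gripper": 1, "tx": 0.05, "ty": -1, "tz": 0.78, "ax": 0, "ay": 0, "az": 0}, {"gripper": 1, "tx": 0.05, "ty": -1, "tz": 0.78, "ax": 0, "ay": 0, "az": 0}, {"gripper": 1, "tx": 0.05, "ty": -1, "tz": 0.78, "ax": 0, "ay": 0, "az": 0}, {"gripper": 1, "tx": 0.05, "ty": -1, "tz": 0.78, "ax": 0, "ay": 0, "az": 0}, {"gripper": 1, "tx": 0.05, "ty": -1, "tz": 0.78, "ax": 0, "ay": 0, "az": 0}, {"gripper": 1, "tx": 0.05, "ty": -1, "tz": 0.78, "ax": 0, "ay": 0, "az": 0}, {"gripper": 1, "tx": 0.05, "ty": -1, "tz": 0.78, "ax": 0, "ay": 0, "az": 0}, {"gripper": 1, "tx": 0.05, "ty": -1, "tz": 0.78, "ax": 0, "ay": 0, "az": 0}, {"gripper": 1, "tx": 0.05, "ty": -1, "tz": 0.78, "ax": 0, "ay": 0, "az": 0}, {"gripper": 1, "tx": 0.05, "ty": -1, "tz": 0.78, "ax": 0, "ay": 0, "az": 0}], "newtons": 30}}

```text
t: 2.92
eef_pos: [0.5685, -0.0915, 0.3799]
ee_rot: [-1.87, 1.57, 0.057]
force: [-0.1, -0.4, -0.7]
width: 0.0878
```

>>> {"method": "play_rows", "body": {"steps": [{"gripper": 1, "tx": 0.05, "ty": -1, "tz": 0.78}], "newtons": 30}}

```text
invalid input
```

>>> {"method": "play_rows", "body": {"steps": [{"gripper": 1, "tx": 0.05, "ty": -1, "tz": 0.78, "ax": 0, "ay": 0, "az": 0}, {"gripper": 1, "tx": 0.05, "ty": -1, "tz": 0.78, "ax": 0, "ay": 0, "az": 0}, {"gripper": 1, "tx": 0.05, "ty": -1, "tz": 0.78, "ax": 0, "ay": 0, "az": 0}, {"gripper": 1, "tx": 0.05, "ty": -1, "tz": 0.78, "ax": 0, "ay": 0, "az": 0}, {"gripper": 1, "tx": 0.05, "ty": -1, "tz": 0.78, "ax": 0, "ay": 0, "az": 0}, {"gripper": 1, "tx": 0, "ty": 0, "tz": 0, "ax": 0, "ay": 0, "az": 0}]}}

```text
t: 3.42
eef_pos: [0.6534, 0.0461, 0.3724]
ee_rot: [-1.873, 1.57, 0.056]
force: [0.3, -0.7, -0.1]
width: 0.0879
```

Run:
```python
from h import *
s=st();print(grasp(s),psi(s),s['t'])
im=optics.grab_frame('wrist');cv2.imwrite('pics/w2.png',im[:,:,::-1])
for d in finder.pinpoint('timer_grip','wrist'):
    r,c=d['location'];print(d['confidence'],(r,c),world('wrist',[c,r],.065,s))
```

```text
[0.65349591 0.04613884 0.21339883] 110.55883224869068 3.4167
0.73 (218.5, 341.1) [[0.63771831 0.06263349 0.065     ]]
```

View pics/w2.png

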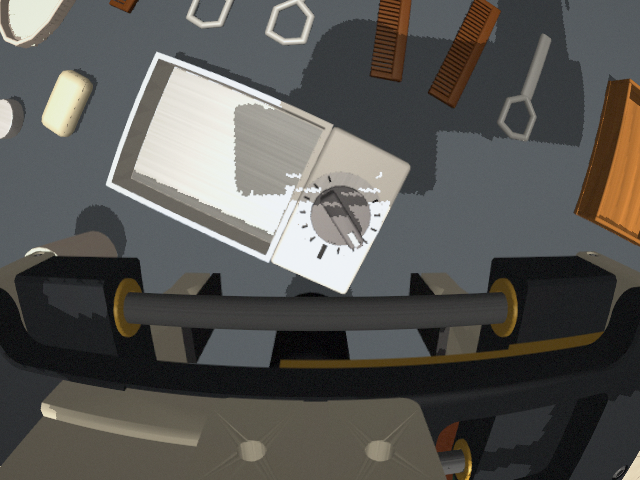

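Run:
```python
import cv2
im=cv2.imread('pics/w2.png')[160:300,270:420]
cv2.imwrite('pics/k2.png',cv2.resize(im,None,fx=5,fy=5,interpolation=cv2.INTER_CUBIC))
```

```text
(no output)
```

View pics/k2.png

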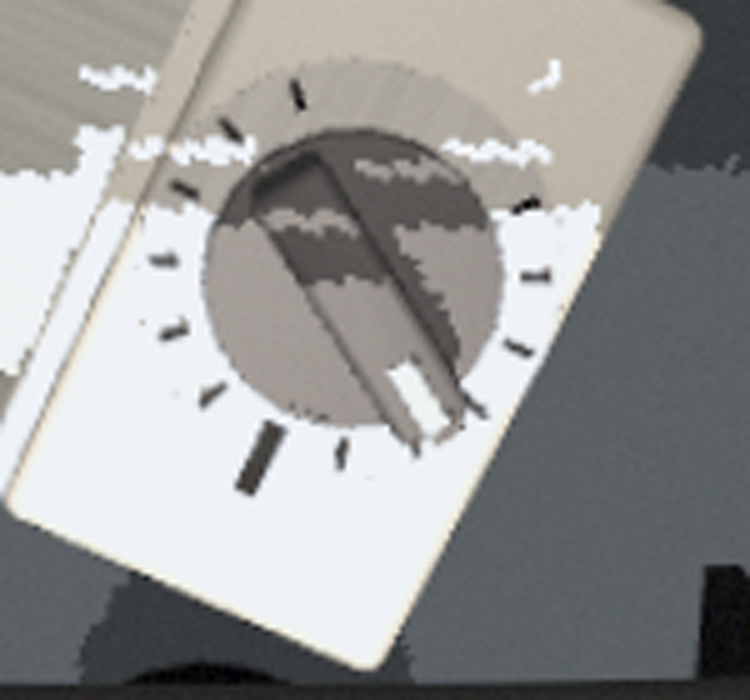

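Run:
```python
from h import *
s=st()
f=lambda p,z: world('wrist',np.array(p)/5+[270,160],z,s)[:,:2]
def ang(a,b,z):
    A=f([a,b],z);d=A[1]-A[0];return np.degrees(np.arctan2(d[1],d[0])),A.round(4).tolist(),np.linalg.norm(d)
print('bar',ang((255,195),(414,440),.076),ang((320,152),(465,400),.076))
print('barmid',ang((287,172),(438,425),.076))
print('mark',ang((277,425),(245,492),.045))
print('right edge',ang((700,45),(375,668),.045))
print('bottom edge',ang((365,668),(8,510),.045))
# disc ellipse centre z=.054
print('disc', f([(205,280),(500,280),(352,128),(350,428)],.054))
W=world('wrist',[[158,53],[107,185],[346,293],[410,165]],.045,s)[:,:2];print(W)
```

```text
bar (np.float64(53.511037531559914), [[0.6252, 0.0387], [0.6522, 0.0752]], np.float64(0.04539431065275444)) (np.float64(51.33599339410948), [[0.6157, 0.0455], [0.6435, 0.0802]], np.float64(0.04449102853023108))
barmid (np.float64(51.612860163388305), [[0.6202, 0.0419], [0.6486, 0.0778]], np.float64(0.045732061199001944))
mark (np.float64(-3.9202003350712227), [[0.6649, 0.0582], [0.678, 0.0573]], np.float64(0.013169980110477071))
right edge (np.float64(-5.050764223608606), [[0.5783, 0.1016], [0.7008, 0.0908]], np.float64(0.12299811973723525))
bottom edge (np.float64(-94.81422951003559), [[0.7014, 0.0891], [0.6956, 0.0199]], np.float64(0.06943676445795319))
disc [[0.6439119  0.0374262 ]
 [0.62684626 0.0827343 ]
 [0.61223797 0.05088044]
 [0.65891875 0.06871237]]
[[ 0.55453943 -0.13813763]
 [ 0.68198492 -0.14966016]
 [ 0.69993838  0.0913971 ]
 [ 0.57513069  0.10031963]]
```

>>> {"method": "play_rows", "body": {"steps": [{"gripper": 1, "tx": 0.3, "ty": 0, "tz": 0, "ax": -0.9, "ay": 0, "az": 0}, {"gripper": 1, "tx": 0.5, "ty": 0, "tz": 0, "ax": -0.9, "ay": 0, "az": 0}, {"gripper": 1, "tx": 0.5, "ty": 0, "tz": 0, "ax": -0.9, "ay": 0, "az": 0}, {"gripper": 0.8, "tx": 0.5, "ty": 0, "tz": 0, "ax": -0.9, "ay": 0, "az": 0}, {"gripper": 0.6, "tx": 0.5, "ty": 0, "tz": 0, "ax": -0.9, "ay": 0, "az": 0}, {"gripper": 0.6, "tx": 0.4, "ty": 0, "tz": 0, "ax": -0.82, "ay": 0, "az": 0}, {"gripper": 0.6, "tx": 0.4, "ty": 0, "tz": 0.5, "ax": 0, "ay": 0, "az": 0}, {"gripper": 0.6, "tx": 0.4, "ty": 0, "tz": 0.42, "ax": 0, "ay": 0, "az": 0}, {"gripper": 0.6, "tx": 0.4, "ty": 0, "tz": 0, "ax": 0, "ay": 0, "az": 0}, {"gripper": 0.6, "tx": 0, "ty": 0, "tz": 0, "ax": 0, "ay": 0, "az": 0}]}}

```text
t: 4.35
eef_pos: [0.6319, 0.0552, 0.2743]
ee_rot: [0.893, 1.568, -2.907]
force: [-0.3, 0.0, -0.5]
width: 0.0533
```

Run:
```python
from h import *
s=st();print(s['width'],s['t'])
plan(.635,.060,.079,142.5,s)
im=optics.grab_frame('wrist');cv2.imwrite('pics/w3.png',im[:,:,::-1])
```

```text
0.05332766391753245 4.35
cur grasp [0.6315 0.0551 0.1153] psi 142.3 tilt 0.15
shift tool units (current axes) tx,ty,tz = [ 1.453 -0.243  0.005]  ax total units=-0.04 or 29.96 q6 -1.05
```

View pics/w3.png

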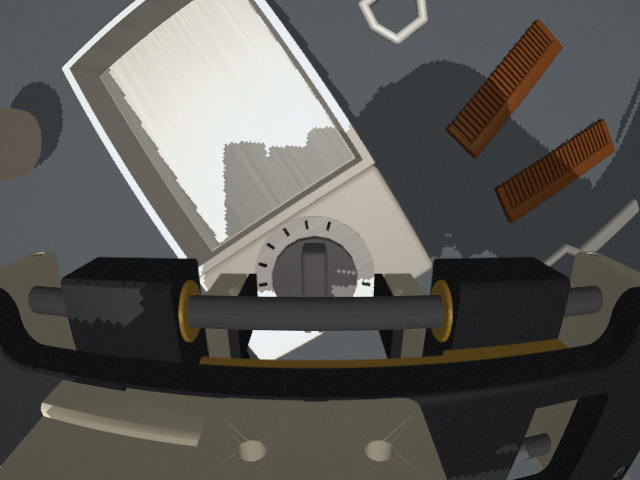

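>>> {"method": "play_rows", "body": {"steps": [{"gripper": 0.6, "tx": 0.5, "ty": -0.12, "tz": 0, "ax": 0, "ay": 0, "az": 0}, {"gripper": 0.6, "tx": 0.5, "ty": -0.12, "tz": 0, "ax": 0, "ay": 0, "az": 0}, {"gripper": 0.6, "tx": 0.45, "ty": 0, "tz": 0, "ax": 0, "ay": 0, "az": 0}, {"gripper": 0, "tx": 0, "ty": 0, "tz": 0, "ax": 0, "ay": 0, "az": 0}, {"gripper": 0, "tx": 0, "ty": 0, "tz": 0, "ax": 0, "ay": 0, "az": 0}, {"gripper": 0, "tx": 0, "ty": 0, "tz": 0, "ax": 0, "ay": 0, "az": 0}, {"gripper": 0, "tx": 0, "ty": 0, "tz": 0, "ax": 0, "ay": 0, "az": 0}, {"gripper": 0, "tx": 0, "ty": 0, "tz": 0, "ax": 0, "ay": 0, "az": 0}, {"gripper": 0, "tx": 0, "ty": 0, "tz": 0, "ax": 0, "ay": 0, "az": 0}], "newtons": 45}}

```text
t: 5.15
eef_pos: [0.6367, 0.0608, 0.2402]
ee_rot: [-2.131, 1.57, 0.353]
force: [-0.3, 0.4, -0.9]
width: 0.0184
```

Run:
```python
from h import *
s=st();print(s['width'],s['t'],s['force'],s['moment'])
plan(.635,.060,.079,85,s)
```

```text
0.01844798478391893 5.15 [-0.26635791  0.35845622 -0.93713883] [-0.02286016  0.05237154  0.00658743]
cur grasp [0.6369 0.0609 0.0812] psi 142.3 tilt 0.05
shift tool units (current axes) tx,ty,tz = [0.09  0.073 0.038]  ax total units=9.55 or -20.45 q6 -1.06
```

>>> {"method": "play_rows", "body": {"steps": [{"gripper": 0, "tx": 0.05, "ty": 0, "tz": 0, "ax": 0, "ay": 0, "az": 0}, {"gripper": 0, "tx": 0, "ty": 0, "tz": 0, "ax": 0, "ay": 0, "az": 0}, {"gripper": 0, "tx": 0, "ty": 0, "tz": 0, "ax": 0, "ay": 0, "az": 0}, {"gripper": 0, "tx": 0, "ty": 0, "tz": 0, "ax": 0.3, "ay": 0, "az": 0}, {"gripper": 0, "tx": 0, "ty": 0, "tz": 0, "ax": 0.6, "ay": 0, "az": 0}, {"gripper": 0, "tx": 0, "ty": 0, "tz": 0, "ax": 0.6, "ay": 0, "az": 0}]}}

```text
t: 5.65
eef_pos: [0.6365, 0.0611, 0.2394]
ee_rot: [-1.654, 1.57, 0.671]
force: [-4.1, 2.5, 6.8]
width: 0.0127
```

Run:
```python
from h import *
s=st();print(s['width'],s['t'],s['force'],s['moment'])
plan(.635,.060,.079,85,s)
```

```text
0.012744595621797939 5.65 [-4.13715576  2.50465794  6.75352765] [0.942166   1.45939458 0.0137458 ]
cur grasp [0.6366 0.0612 0.0804] psi 133.2 tilt 0.04
shift tool units (current axes) tx,ty,tz = [0.057 0.077 0.009]  ax total units=8.03 or -21.97 q6 -1.22
```

>>> {"method": "play_rows", "body": {"steps": [{"gripper": 0, "tx": 0, "ty": 0, "tz": 0, "ax": 0.6, "ay": 0, "az": 0}, {"gripper": 0, "tx": 0, "ty": 0, "tz": 0, "ax": 0.6, "ay": 0, "az": 0}, {"gripper": 0, "tx": 0, "ty": 0, "tz": 0, "ax": 0.6, "ay": 0, "az": 0}, {"gripper": 0, "tx": 0, "ty": 0, "tz": 0, "ax": 0.6, "ay": 0, "az": 0}, {"gripper": 0, "tx": 0, "ty": 0, "tz": 0, "ax": 0.6, "ay": 0, "az": 0}, {"gripper": 0, "tx": 0, "ty": 0, "tz": 0, "ax": 0.6, "ay": 0, "az": 0}, {"gripper": 0, "tx": 0, "ty": 0, "tz": 0, "ax": 0.6, "ay": 0, "az": 0}, {"gripper": 0, "tx": 0, "ty": 0, "tz": 0, "ax": 0.6, "ay": 0, "az": 0}, {"gripper": 0, "tx": 0, "ty": 0, "tz": 0, "ax": 0.6, "ay": 0, "az": 0}, {"gripper": 0, "tx": 0, "ty": 0, "tz": 0, "ax": 0.6, "ay": 0, "az": 0}, {"gripper": 0, "tx": 0, "ty": 0, "tz": 0, "ax": 0.6, "ay": 0, "az": 0}, {"gripper": 0, "tx": 0, "ty": 0, "tz": 0, "ax": 0.6, "ay": 0, "az": 0}, {"gripper": 0, "tx": 0, "ty": 0, "tz": 0, "ax": 0.6, "ay": 0, "az": 0}, {"gripper": 0, "tx": 0, "ty": 0, "tz": 0, "ax": 0.2, "ay": 0, "az": 0}, {"gripper": 0, "tx": 0, "ty": 0, "tz": 0, "ax": 0, "ay": 0, "az": 0}]}}

```text
t: 6.9
eef_pos: [0.6362, 0.0619, 0.2394]
ee_rot: [-0.22, 1.569, 1.268]
force: [-5.4, 6.6, 8.0]
width: 0.0126
```

Run:
```python
from h import *
s=st();print(s['width'],s['t'],s['force'],s['moment'])
plan(.635,.060,.079,85,s)
```

```text
0.01255597873994264 6.9 [-5.38648467  6.56888892  7.99834015] [ 2.60195573  2.27324635 -0.02643646]
cur grasp [0.6363 0.0622 0.0804] psi 85.2 tilt 0.1
shift tool units (current axes) tx,ty,tz = [ 0.058  0.044 -0.092]  ax total units=0.04 or -29.96 q6 -2.05
```

>>> {"method": "play_rows", "body": {"steps": [{"gripper": 0.5, "tx": 0, "ty": 0, "tz": 0, "ax": 0, "ay": 0, "az": 0}, {"gripper": 0.5, "tx": 0, "ty": 0, "tz": 0, "ax": 0, "ay": 0, "az": 0}, {"gripper": 0.5, "tx": 0, "ty": 0, "tz": 0, "ax": 0, "ay": 0, "az": 0}, {"gripper": 0.5, "tx": 0, "ty": 0, "tz": 0, "ax": 0, "ay": 0, "az": 0}, {"gripper": 1, "tx": -0.5, "ty": 0, "tz": 0, "ax": 0, "ay": 0, "az": 0}, {"gripper": 1, "tx": -1, "ty": 0, "tz": 0, "ax": 0, "ay": 0, "az": 0}, {"gripper": 1, "tx": -1, "ty": -0.6, "tz": 0, "ax": 0, "ay": 0, "az": 0}, {"gripper": 1, "tx": -1, "ty": -0.6, "tz": 0, "ax": 0, "ay": 0, "az": 0}, {"gripper": 1, "tx": -1, "ty": -0.6, "tz": 0, "ax": 0, "ay": 0, "az": 0}, {"gripper": 1, "tx": -0.5, "ty": 0, "tz": 0, "ax": 0, "ay": 0, "az": 0}, {"gripper": 1, "tx": 0, "ty": 0, "tz": 0, "ax": 0, "ay": 0, "az": 0}]}}

```text
t: 7.82
eef_pos: [0.6826, 0.0568, 0.3667]
ee_rot: [-1.307, 1.566, 0.181]
force: [-0.7, 0.6, 1.1]
width: 0.0805
```

Run:
```python
from h import *
s=st();print(grasp(s),psi(s),s['t'])
im=optics.grab_frame('wrist');cv2.imwrite('pics/w4.png',im[:,:,::-1])
c=im[120:290,220:420,::-1];cv2.imwrite('pics/k4.png',cv2.resize(c,None,fx=3.5,fy=3.5,interpolation=cv2.INTER_CUBIC))
```

```text
[0.68342509 0.05697462 0.20769819] 85.28336323325517 7.8167
```

View pics/w4.png

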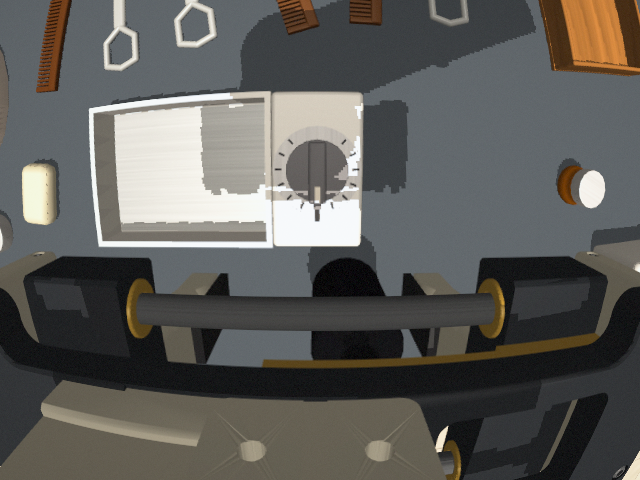

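View pics/k4.png

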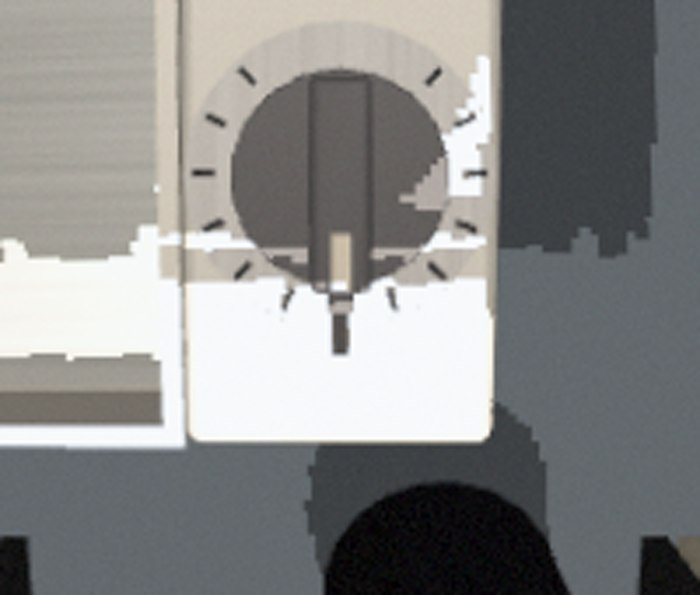

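>>> {"method": "play_rows", "body": {"steps": [{"gripper": 1, "tx": -0.9, "ty": 0, "tz": -0.3, "ax": 0, "ay": 0, "az": 0}, {"gripper": 1, "tx": -0.9, "ty": 0.8, "tz": -0.4, "ax": 0, "ay": 0, "az": 0}, {"gripper": 1, "tx": -0.9, "ty": 0.9, "tz": -0.4, "ax": 0, "ay": 0, "az": 0}, {"gripper": 1, "tx": -0.9, "ty": 0.9, "tz": -0.4, "ax": 0, "ay": 0, "az": 0}, {"gripper": 1, "tx": -0.9, "ty": 0.9, "tz": -0.4, "ax": 0, "ay": 0, "az": 0}, {"gripper": 1, "tx": 0, "ty": 0.9, "tz": -0.4, "ax": 0, "ay": 0, "az": 0}, {"gripper": 1, "tx": 0, "ty": 0.9, "tz": -0.3, "ax": -0.4, "ay": 0, "az": 0}, {"gripper": 1, "tx": 0, "ty": 0.9, "tz": -0.3, "ax": -0.4, "ay": 0, "az": 0}, {"gripper": 1, "tx": 0, "ty": 0.9, "tz": 0, "ax": 0, "ay": 0, "az": 0}, {"gripper": 1, "tx": 0, "ty": 0, "tz": 0, "ax": 0, "ay": 0, "az": 0}]}}

```text
t: 8.7
eef_pos: [0.4949, -0.0044, 0.4752]
ee_rot: [1.088, 1.569, 2.66]
force: [0.3, -0.7, -0.4]
width: 0.0877
```

```bash
cat >> h.py <<'E'
def scan(n,names=('scraper1','comb1','soap1'),thr=.3):
    s=st(); im=optics.grab_frame(n); s2=s
    hs=dict(scraper1=.007,comb1=.008,soap1=.022,comb_tray=.04,soap_dish=.022)
    for k in names:
        for d in finder.silhouettes(k,n):
            if d['confidence']<thr: continue
            c,wh,a,W=rect(d['pixels'],n,hs[k],s)
            u=np.array([np.cos(np.radians(a)),np.sin(np.radians(a))]); t=(W-c)@u; v=np.array([-u[1],u[0]]);q=(W-c)@v
            # robust handle: for scraper head side = wider spread
            L=t.max()-t.min(); lo=q[t<t.min()+.3*L]; hi=q[t>t.max()-.3*L]
            print(k,round(d['confidence'],2),np.array(d['extent']).round().astype(int),'c',c.round(4),'size',np.round(wh),'ang %.1f'%a,'spread- %.0f + %.0f'%(np.ptp(lo)*1e3,np.ptp(hi)*1e3))
    return im,s
E
python3 - <<'E'
from h import *
im,s=scan('wrist',('scraper1','comb1','soap1','comb_tray','soap_dish'))
print(grasp(s),psi(s),s['t'])
cv2.imwrite('pics/w5.png',im[:,:,::-1])
im=optics.grab_frame('top');cv2.imwrite('pics/t5.png',im[:,:,::-1])
E
```

```text
scraper1 0.89 [457 110 491 212] c [0.4414 0.1999] size [127.  42.] ang 4.1 spread- 18 + 42
scraper1 0.78 [202 114 234 217] c [ 0.4514 -0.1225] size [128.  40.] ang 1.5 spread- 14 + 40
scraper1 0.78 [265 108 301 213] c [ 0.4455 -0.0418] size [126.  40.] ang 2.2 spread- 14 + 40
comb1 0.95 [138 121 171 217] c [ 0.4536 -0.21  ] size [125.  34.] ang -10.4 spread- 33 + 32
comb1 0.87 [403 108 439 209] c [0.4421 0.1255] size [124.  31.] ang -5.9 spread- 30 + 30
comb1 0.58 [339 109 377 215] c [0.4465 0.048 ] size [125.  31.] ang 12.1 spread- 29 + 30
soap1 0.66 [139 276 156 293] c [ 0.6021 -0.2244] size [24. 23.] ang -8.3 spread- 23 + 21
comb_tray 0.88 [539 117 624 248] c [0.4543 0.3671] size [169. 158.] ang 3.8 spread- 156 + 158
soap_dish 0.63 [ 26 140 105 258] c [ 0.4813 -0.3505] size [165. 145.] ang -1.6 spread- 129 + 135
[ 0.49469106 -0.00425107  0.31624918] 90.08416781051743 8.7
```

View pics/w5.png

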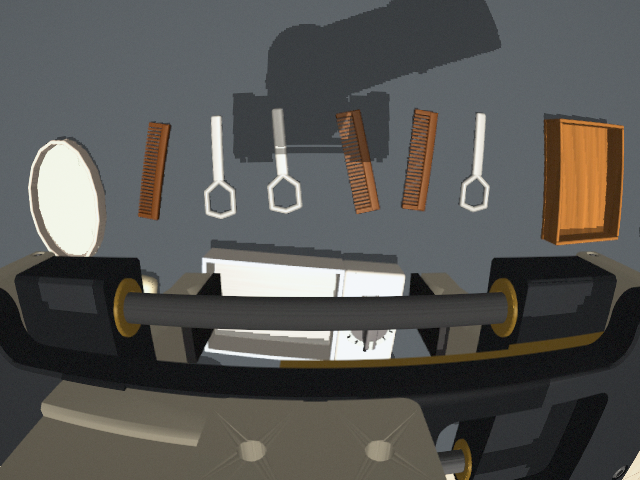

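View pics/t5.png

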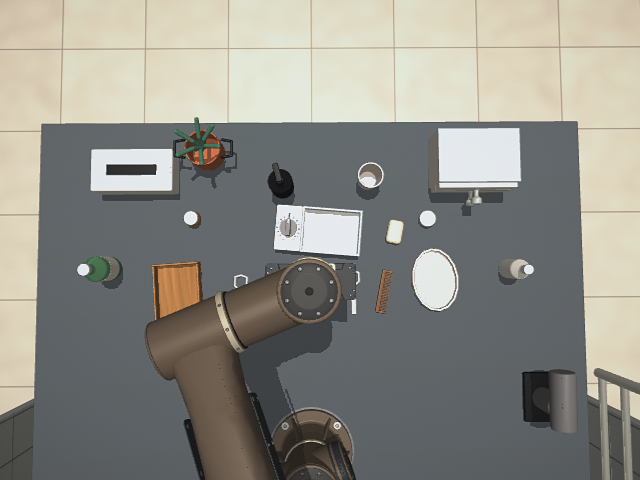

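>>> {"method": "play_rows", "body": {"steps": [{"gripper": 0.5, "tx": 0.8, "ty": 0.5, "tz": -0.4, "ax": -0.35, "ay": 0, "az": 0}, {"gripper": 0.5, "tx": 1, "ty": 0.5, "tz": -0.4, "ax": 0, "ay": 0, "az": 0}, {"gripper": 0.5, "tx": 1, "ty": 0.5, "tz": -0.4, "ax": 0, "ay": 0, "az": 0}, {"gripper": 0.5, "tx": 1, "ty": 0.4, "tz": -0.23, "ax": 0, "ay": 0, "az": 0}, {"gripper": 0.5, "tx": 1, "ty": 0, "tz": 0, "ax": 0, "ay": 0, "az": 0}, {"gripper": 0.5, "tx": 1, "ty": 0, "tz": 0, "ax": 0, "ay": 0, "az": 0}, {"gripper": 0.5, "tx": 1, "ty": 0, "tz": 0, "ax": 0, "ay": 0, "az": 0}, {"gripper": 0.5, "tx": 1, "ty": 0, "tz": 0, "ax": 0, "ay": 0, "az": 0}, {"gripper": 0.5, "tx": 1, "ty": 0, "tz": 0, "ax": 0, "ay": 0, "az": 0}, {"gripper": 0.5, "tx": 0.8, "ty": 0, "tz": 0, "ax": 0, "ay": 0, "az": 0}, {"gripper": 0.5, "tx": 0.4, "ty": 0, "tz": 0, "ax": 0, "ay": 0, "az": 0}, {"gripper": 0.5, "tx": 0, "ty": 0, "tz": 0, "ax": 0, "ay": 0, "az": 0}]}}

```text
t: 10.05
eef_pos: [0.4518, -0.0408, 0.2232]
ee_rot: [1.825, 1.565, -2.849]
force: [-0.1, -0.4, -0.5]
width: 0.0439
```

Run:
```python
from h import *
s=st();print(s['width'],s['t'])
plan(.4485,-.0417,.0205,92.2,s)
im=optics.grab_frame('wrist');cv2.imwrite('pics/w6.png',im[:,:,::-1])
```

```text
0.043892597328695125 10.05
cur grasp [ 0.451  -0.041   0.0642] psi 92.2 tilt 0.31
shift tool units (current axes) tx,ty,tz = [ 1.749  0.092 -0.02 ]  ax total units=-0.00 or 30.00 q6 -1.88
```

View pics/w6.png

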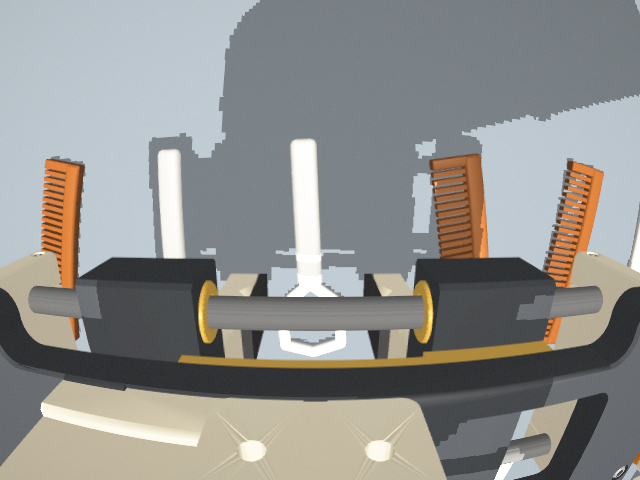

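>>> {"method": "play_rows", "body": {"steps": [{"gripper": 0.5, "tx": 0.7, "ty": 0.09, "tz": 0, "ax": 0, "ay": 0, "az": 0}, {"gripper": 0.5, "tx": 0.6, "ty": 0, "tz": 0, "ax": 0, "ay": 0, "az": 0}, {"gripper": 0.5, "tx": 0.4, "ty": 0, "tz": 0, "ax": 0, "ay": 0, "az": 0}, {"gripper": 0.3, "tx": 0.05, "ty": 0, "tz": 0, "ax": 0, "ay": 0, "az": 0}, {"gripper": 0, "tx": 0, "ty": 0, "tz": 0, "ax": 0, "ay": 0, "az": 0}, {"gripper": 0, "tx": 0, "ty": 0, "tz": 0, "ax": 0, "ay": 0, "az": 0}, {"gripper": 0, "tx": 0, "ty": 0, "tz": 0, "ax": 0, "ay": 0, "az": 0}, {"gripper": 0, "tx": 0, "ty": 0, "tz": 0, "ax": 0, "ay": 0, "az": 0}, {"gripper": 0, "tx": 0, "ty": 0, "tz": 0, "ax": 0, "ay": 0, "az": 0}, {"gripper": 0, "tx": 0, "ty": 0, "tz": 0, "ax": 0, "ay": 0, "az": 0}], "newtons": 35}}

```text
t: 10.93
eef_pos: [0.4505, -0.0406, 0.1829]
ee_rot: [-1.415, 1.569, 0.195]
force: [-1.7, 0.7, 7.1]
width: 0.0125
```

Run:
```python
from h import *
s=st();print(s['width'],s['t'],s['force'])
plan(.6514,-.0644,.15,175,s)
```

```text
0.012450445804158602 10.9333 [-1.70738868  0.65663263  7.09368642]
cur grasp [ 0.4507 -0.0406  0.0239] psi 92.2 tilt 0.08
shift tool units (current axes) tx,ty,tz = [-5.032 -7.992 -1.264]  ax total units=-13.80 or 16.20 q6 -1.88
```

>>> {"method": "play_rows", "body": {"steps": [{"gripper": 0, "tx": -0.4, "ty": 0, "tz": 0, "ax": 0, "ay": 0, "az": 0}, {"gripper": 0, "tx": -0.8, "ty": 0, "tz": 0, "ax": 0, "ay": 0, "az": 0}, {"gripper": 0, "tx": -1, "ty": 0, "tz": 0, "ax": 0, "ay": 0, "az": 0}, {"gripper": 0, "tx": -1, "ty": 0, "tz": 0, "ax": 0, "ay": 0, "az": 0}, {"gripper": 0, "tx": -1, "ty": -0.5, "tz": 0, "ax": 0, "ay": 0, "az": 0}, {"gripper": 0, "tx": -0.8, "ty": -0.9, "tz": -0.1, "ax": 0, "ay": 0, "az": 0}, {"gripper": 0, "tx": 0, "ty": -1, "tz": -0.2, "ax": 0, "ay": 0, "az": 0}, {"gripper": 0, "tx": 0, "ty": -1, "tz": -0.2, "ax": 0, "ay": 0, "az": 0}, {"gripper": 0, "tx": 0, "ty": -1, "tz": -0.2, "ax": 0, "ay": 0, "az": 0}, {"gripper": 0, "tx": 0, "ty": -1, "tz": -0.2, "ax": 0, "ay": 0, "az": 0}, {"gripper": 0, "tx": 0, "ty": -1, "tz": -0.2, "ax": 0, "ay": 0, "az": 0}, {"gripper": 0, "tx": 0, "ty": -1, "tz": -0.15, "ax": 0, "ay": 0, "az": 0}, {"gripper": 0, "tx": 0, "ty": -0.6, "tz": 0, "ax": 0, "ay": 0, "az": 0}, {"gripper": 0, "tx": 0, "ty": 0, "tz": 0, "ax": -0.5, "ay": 0, "az": 0}, {"gripper": 0, "tx": 0, "ty": 0, "tz": 0, "ax": -1, "ay": 0, "az": 0}, {"gripper": 0, "tx": 0, "ty": 0, "tz": 0, "ax": -1, "ay": 0, "az": 0}, {"gripper": 0, "tx": 0, "ty": 0, "tz": 0, "ax": -1, "ay": 0, "az": 0}, {"gripper": 0, "tx": 0, "ty": 0, "tz": 0, "ax": -1, "ay": 0, "az": 0}, {"gripper": 0, "tx": 0, "ty": 0, "tz": 0, "ax": -1, "ay": 0, "az": 0}, {"gripper": 0, "tx": 0, "ty": 0, "tz": 0, "ax": -1, "ay": 0, "az": 0}]}}

```text
t: 12.6
eef_pos: [0.6509, -0.0642, 0.307]
ee_rot: [0.634, 1.57, 2.929]
force: [1.0, 0.4, -0.6]
width: 0.0123
```

>>> {"method": "play_rows", "body": {"steps": [{"gripper": 0, "tx": 0, "ty": 0, "tz": 0, "ax": -1, "ay": 0, "az": 0}, {"gripper": 0, "tx": 0, "ty": 0, "tz": 0, "ax": -1, "ay": 0, "az": 0}, {"gripper": 0, "tx": 0, "ty": 0, "tz": 0, "ax": -1, "ay": 0, "az": 0}, {"gripper": 0, "tx": 0, "ty": 0, "tz": 0, "ax": -1, "ay": 0, "az": 0}, {"gripper": 0, "tx": 0, "ty": 0, "tz": 0, "ax": -1, "ay": 0, "az": 0}, {"gripper": 0, "tx": 0, "ty": 0, "tz": 0, "ax": -1, "ay": 0, "az": 0}, {"gripper": 0, "tx": 0, "ty": 0, "tz": 0, "ax": -1, "ay": 0, "az": 0}, {"gripper": 0, "tx": 0, "ty": 0, "tz": 0, "ax": -0.3, "ay": 0, "az": 0}, {"gripper": 0, "tx": 0, "ty": 0, "tz": 0, "ax": 0, "ay": 0, "az": 0}]}}

```text
t: 13.35
eef_pos: [0.651, -0.0642, 0.3071]
ee_rot: [-0.199, 1.57, 2.857]
force: [0.8, -0.3, -1.2]
width: 0.0123
```

Run:
```python
from h import *
s=st();print(s['width'],s['t'],s['force'])
plan(.6514,-.0644,.03,175,s)
im=optics.grab_frame('wrist');cv2.imwrite('pics/w7.png',im[:,:,::-1])
```

```text
0.012301984261031886 13.35 [ 0.81497782 -0.29390044 -1.17929533]
cur grasp [ 0.6509 -0.0641  0.1481] psi 175.1 tilt 0.02
shift tool units (current axes) tx,ty,tz = [ 4.723  0.009 -0.023]  ax total units=0.01 or -29.99 q6 -0.28
```

View pics/w7.png

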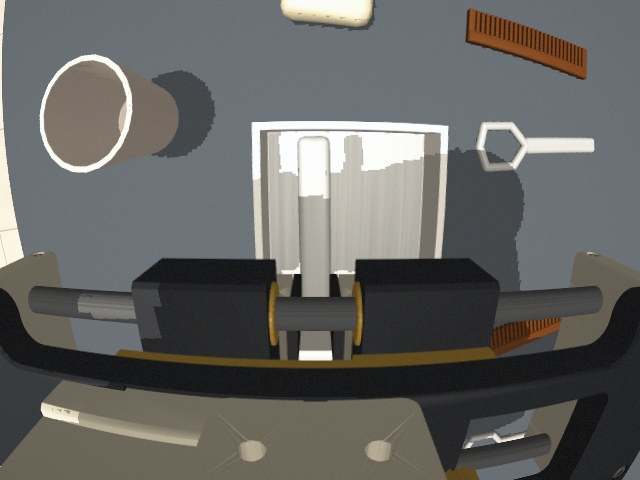

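>>> {"method": "play_rows", "body": {"steps": [{"gripper": 0, "tx": 0.8, "ty": 0, "tz": 0, "ax": 0, "ay": 0, "az": 0}, {"gripper": 0, "tx": 1, "ty": 0, "tz": 0, "ax": 0, "ay": 0, "az": 0}, {"gripper": 0, "tx": 1, "ty": 0, "tz": 0, "ax": 0, "ay": 0, "az": 0}, {"gripper": 0, "tx": 0.8, "ty": 0, "tz": 0, "ax": 0, "ay": 0, "az": 0}, {"gripper": 0, "tx": 0.5, "ty": 0, "tz": 0, "ax": 0, "ay": 0, "az": 0}, {"gripper": 0, "tx": 0.4, "ty": 0, "tz": 0, "ax": 0, "ay": 0, "az": 0}, {"gripper": 0, "tx": 0.19, "ty": 0, "tz": 0, "ax": 0, "ay": 0, "az": 0}, {"gripper": 0, "tx": 0, "ty": 0, "tz": 0, "ax": 0, "ay": 0, "az": 0}, {"gripper": 0.22, "tx": 0, "ty": 0, "tz": 0, "ax": 0, "ay": 0, "az": 0}, {"gripper": 0.22, "tx": 0, "ty": 0, "tz": 0, "ax": 0, "ay": 0, "az": 0}, {"gripper": 0.22, "tx": 0, "ty": 0, "tz": 0, "ax": 0, "ay": 0, "az": 0}, {"gripper": 0.22, "tx": 0, "ty": 0, "tz": 0, "ax": 0, "ay": 0, "az": 0}]}}

```text
t: 14.4
eef_pos: [0.6514, -0.0641, 0.1909]
ee_rot: [-2.911, 1.569, 0.144]
force: [-0.4, 0.4, -0.0]
width: 0.0191
```

Run:
```python
from h import *
s=st();print(s['width'],s['t'],s['force'],grasp(s))
```

```text
0.019065197208172097 14.4 [-0.42420773  0.42125253 -0.02149101] [ 0.6516937  -0.06410306  0.03191819]
```

>>> {"method": "play_rows", "body": {"steps": [{"gripper": 0.22, "tx": -0.6, "ty": 0, "tz": 0, "ax": 0, "ay": 0, "az": 0}, {"gripper": 0.22, "tx": -1, "ty": 0, "tz": 0, "ax": 0, "ay": 0, "az": 0}, {"gripper": 0.5, "tx": -1, "ty": 0, "tz": 0, "ax": 0, "ay": 0, "az": 0}, {"gripper": 0.5, "tx": -1, "ty": 0, "tz": 0, "ax": 0, "ay": 0, "az": 0}, {"gripper": 0.5, "tx": -1, "ty": 0, "tz": 0, "ax": 0, "ay": 0, "az": 0}, {"gripper": 0.5, "tx": -0.8, "ty": 0, "tz": 0, "ax": 0.6, "ay": 0, "az": 0}, {"gripper": 0.5, "tx": 0, "ty": 0, "tz": 0, "ax": 1, "ay": 0, "az": 0}, {"gripper": 0.5, "tx": 0, "ty": 0, "tz": 0, "ax": 1, "ay": 0, "az": 0}, {"gripper": 0.5, "tx": 0, "ty": 0, "tz": 0, "ax": 1, "ay": 0, "az": 0}, {"gripper": 0.5, "tx": 0, "ty": 0, "tz": 0, "ax": 1, "ay": 0, "az": 0}, {"gripper": 0.5, "tx": 0, "ty": 0, "tz": 0, "ax": 1, "ay": 0, "az": 0}, {"gripper": 0.5, "tx": 0, "ty": 0, "tz": 0, "ax": 1, "ay": 0, "az": 0}, {"gripper": 0.5, "tx": 0, "ty": 0, "tz": 0, "ax": 1, "ay": 0, "az": 0}, {"gripper": 0.5, "tx": 0, "ty": 0, "tz": 0, "ax": 1, "ay": 0, "az": 0}, {"gripper": 0.5, "tx": 0, "ty": 0, "tz": 0, "ax": 1, "ay": 0, "az": 0}, {"gripper": 0.5, "tx": 0, "ty": 0, "tz": 0, "ax": 1, "ay": 0, "az": 0}, {"gripper": 0.5, "tx": 0, "ty": 0, "tz": 0, "ax": 1, "ay": 0, "az": 0}, {"gripper": 0.5, "tx": 0, "ty": 0, "tz": 0, "ax": 1, "ay": 0, "az": 0}, {"gripper": 0.5, "tx": 0, "ty": 0, "tz": 0, "ax": 1, "ay": 0, "az": 0}, {"gripper": 0.5, "tx": 0, "ty": 0.5, "tz": -0.2, "ax": 0.3, "ay": 0, "az": 0}]}}

```text
t: 16.07
eef_pos: [0.6402, -0.0694, 0.3252]
ee_rot: [-1.635, 1.569, -0.041]
force: [0.1, -0.2, 0.2]
width: 0.0442
```

>>> {"method": "play_rows", "body": {"steps": [{"gripper": 0.5, "tx": 0, "ty": 1, "tz": -0.35, "ax": 0, "ay": 0, "az": 0}, {"gripper": 0.5, "tx": 0, "ty": 1, "tz": -0.35, "ax": 0, "ay": 0, "az": 0}, {"gripper": 0.5, "tx": 0, "ty": 1, "tz": -0.35, "ax": 0, "ay": 0, "az": 0}, {"gripper": 0.5, "tx": 0, "ty": 1, "tz": -0.35, "ax": 0, "ay": 0, "az": 0}, {"gripper": 0.5, "tx": 0, "ty": 1, "tz": -0.3, "ax": 0, "ay": 0, "az": 0}, {"gripper": 0.5, "tx": 0, "ty": 1, "tz": -0.2, "ax": 0, "ay": 0, "az": 0}, {"gripper": 0.5, "tx": 0, "ty": 0, "tz": 0, "ax": 0, "ay": 0, "az": 0}]}}

```text
t: 16.65
eef_pos: [0.4862, -0.1226, 0.3255]
ee_rot: [0.462, 1.57, 2.059]
force: [-1.2, -0.3, -2.0]
width: 0.0435
```

Run:
```python
from h import *
im,s=scan('wrist',('scraper1',))
cv2.imwrite('pics/w8.png',im[:,:,::-1]);print(s['t'])
plan(.4544,-.1225,.0205,91.5,s)
```

```text
scraper1 0.93 [286 109 339 259] c [ 0.4513 -0.1228] size [128.  41.] ang 0.5 spread- 14 + 41
scraper1 0.85 [599 133 634 255] c [0.441  0.2006] size [128.  44.] ang -2.1 spread- 18 + 44
16.65
cur grasp [ 0.4861 -0.1224  0.1665] psi 91.5 tilt 0.06
shift tool units (current axes) tx,ty,tz = [5.84  1.266 0.025]  ax total units=0.00 or -30.00 q6 -1.69
```

View pics/w8.png

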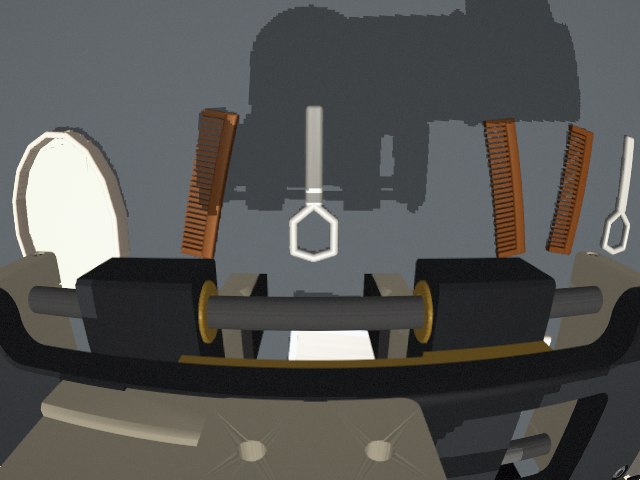

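>>> {"method": "play_rows", "body": {"steps": [{"gripper": 0.5, "tx": 0.6, "ty": 0.5, "tz": 0, "ax": 0, "ay": 0, "az": 0}, {"gripper": 0.5, "tx": 1, "ty": 0.5, "tz": 0, "ax": 0, "ay": 0, "az": 0}, {"gripper": 0.5, "tx": 1, "ty": 0.27, "tz": 0, "ax": 0, "ay": 0, "az": 0}, {"gripper": 0.5, "tx": 1, "ty": 0, "tz": 0, "ax": 0, "ay": 0, "az": 0}, {"gripper": 0.5, "tx": 0.8, "ty": 0, "tz": 0, "ax": 0, "ay": 0, "az": 0}, {"gripper": 0.5, "tx": 0.6, "ty": 0, "tz": 0, "ax": 0, "ay": 0, "az": 0}, {"gripper": 0.5, "tx": 0.5, "ty": 0, "tz": 0, "ax": 0, "ay": 0, "az": 0}, {"gripper": 0.3, "tx": 0.26, "ty": 0, "tz": 0, "ax": 0, "ay": 0, "az": 0}, {"gripper": 0, "tx": 0, "ty": 0, "tz": 0, "ax": 0, "ay": 0, "az": 0}, {"gripper": 0, "tx": 0, "ty": 0, "tz": 0, "ax": 0, "ay": 0, "az": 0}, {"gripper": 0, "tx": 0, "ty": 0, "tz": 0, "ax": 0, "ay": 0, "az": 0}, {"gripper": 0, "tx": 0, "ty": 0, "tz": 0, "ax": 0, "ay": 0, "az": 0}, {"gripper": 0, "tx": 0, "ty": 0, "tz": 0, "ax": 0, "ay": 0, "az": 0}, {"gripper": 0, "tx": 0, "ty": 0, "tz": 0, "ax": 0, "ay": 0, "az": 0}]}}

```text
t: 17.92
eef_pos: [0.4591, -0.1224, 0.1817]
ee_rot: [-1.506, 1.569, 0.093]
force: [-0.7, 0.4, 4.8]
width: 0.013
```

Run:
```python
from h import *
s=st();print(s['width'],s['t'],s['force'])
plan(.5976,-.0596,.15,175,s)
```

```text
0.012952372574409317 17.9167 [-0.67583097  0.43559971  4.75661335]
cur grasp [ 0.4594 -0.1224  0.0227] psi 91.6 tilt 0.11
shift tool units (current axes) tx,ty,tz = [-5.081 -5.608  2.356]  ax total units=-13.90 or 16.10 q6 -1.7
```

>>> {"method": "play_rows", "body": {"steps": [{"gripper": 0, "tx": -0.4, "ty": 0, "tz": 0, "ax": 0, "ay": 0, "az": 0}, {"gripper": 0, "tx": -0.8, "ty": 0, "tz": 0, "ax": 0, "ay": 0, "az": 0}, {"gripper": 0, "tx": -1, "ty": 0, "tz": 0, "ax": 0, "ay": 0, "az": 0}, {"gripper": 0, "tx": -1, "ty": 0, "tz": 0, "ax": 0, "ay": 0, "az": 0}, {"gripper": 0, "tx": -1, "ty": -0.5, "tz": 0.2, "ax": 0, "ay": 0, "az": 0}, {"gripper": 0, "tx": -0.9, "ty": -0.9, "tz": 0.4, "ax": 0, "ay": 0, "az": 0}, {"gripper": 0, "tx": 0, "ty": -1, "tz": 0.5, "ax": 0, "ay": 0, "az": 0}, {"gripper": 0, "tx": 0, "ty": -1, "tz": 0.5, "ax": 0, "ay": 0, "az": 0}, {"gripper": 0, "tx": 0, "ty": -1, "tz": 0.5, "ax": 0, "ay": 0, "az": 0}, {"gripper": 0, "tx": 0, "ty": -0.8, "tz": 0.4, "ax": 0, "ay": 0, "az": 0}, {"gripper": 0, "tx": 0, "ty": -0.4, "tz": 0.1, "ax": -0.4, "ay": 0, "az": 0}, {"gripper": 0, "tx": 0, "ty": 0, "tz": 0, "ax": -1, "ay": 0, "az": 0}, {"gripper": 0, "tx": 0, "ty": 0, "tz": 0, "ax": -1, "ay": 0, "az": 0}, {"gripper": 0, "tx": 0, "ty": 0, "tz": 0, "ax": -1, "ay": 0, "az": 0}, {"gripper": 0, "tx": 0, "ty": 0, "tz": 0, "ax": -1, "ay": 0, "az": 0}, {"gripper": 0, "tx": 0, "ty": 0, "tz": 0, "ax": -1, "ay": 0, "az": 0}, {"gripper": 0, "tx": 0, "ty": 0, "tz": 0, "ax": -1, "ay": 0, "az": 0}, {"gripper": 0, "tx": 0, "ty": 0, "tz": 0, "ax": -1, "ay": 0, "az": 0}, {"gripper": 0, "tx": 0, "ty": 0, "tz": 0, "ax": -1, "ay": 0, "az": 0}, {"gripper": 0, "tx": 0, "ty": 0, "tz": 0, "ax": -1, "ay": 0, "az": 0}]}}

```text
t: 19.58
eef_pos: [0.5965, -0.0537, 0.3085]
ee_rot: [-0.466, 1.571, 2.123]
force: [-0.1, -0.2, 0.2]
width: 0.0128
```

>>> {"method": "play_rows", "body": {"steps": [{"gripper": 0, "tx": 0, "ty": 0, "tz": 0, "ax": -1, "ay": 0, "az": 0}, {"gripper": 0, "tx": 0, "ty": 0, "tz": 0, "ax": -1, "ay": 0, "az": 0}, {"gripper": 0, "tx": 0, "ty": 0, "tz": 0, "ax": -1, "ay": 0, "az": 0}, {"gripper": 0, "tx": 0, "ty": 0, "tz": 0, "ax": -1, "ay": 0, "az": 0}, {"gripper": 0, "tx": 0, "ty": 0, "tz": 0, "ax": -0.5, "ay": 0, "az": 0}, {"gripper": 0, "tx": 0, "ty": 0, "tz": 0, "ax": 0, "ay": 0, "az": 0}]}}

```text
t: 20.08
eef_pos: [0.5966, -0.0536, 0.3086]
ee_rot: [-2.088, 1.571, 0.969]
force: [-0.4, -0.5, -0.2]
width: 0.0132
```

Run:
```python
from h import *
s=st();print(s['width'],s['t'],s['force'])
plan(.5983,-.0516,.0305,175,s)
im=optics.grab_frame('wrist');cv2.imwrite('pics/w9.png',im[:,:,::-1])
```

```text
0.013173024573920647 20.0833 [-0.3920712  -0.54781291 -0.24363215]
cur grasp [ 0.5966 -0.0536  0.1496] psi 175.1 tilt 0.01
shift tool units (current axes) tx,ty,tz = [ 4.764 -0.085 -0.062]  ax total units=0.02 or -29.98 q6 -0.32
```

View pics/w9.png

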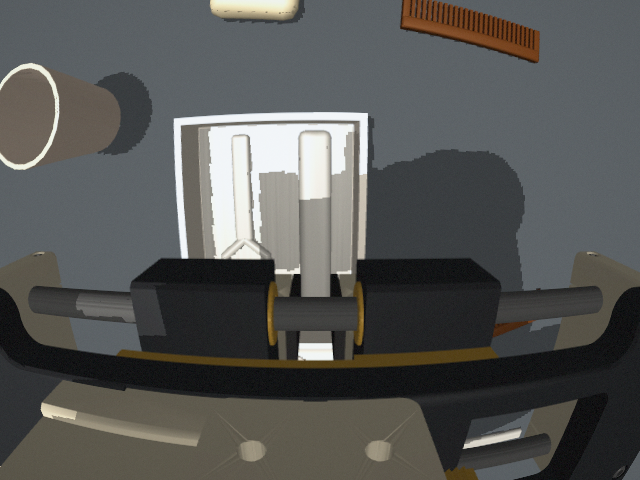

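>>> {"method": "play_rows", "body": {"steps": [{"gripper": 0, "tx": 0.8, "ty": -0.08, "tz": -0.06, "ax": 0, "ay": 0, "az": 0}, {"gripper": 0, "tx": 1, "ty": 0, "tz": 0, "ax": 0, "ay": 0, "az": 0}, {"gripper": 0, "tx": 1, "ty": 0, "tz": 0, "ax": 0, "ay": 0, "az": 0}, {"gripper": 0, "tx": 0.8, "ty": 0, "tz": 0, "ax": 0, "ay": 0, "az": 0}, {"gripper": 0, "tx": 0.5, "ty": 0, "tz": 0, "ax": 0, "ay": 0, "az": 0}, {"gripper": 0, "tx": 0.4, "ty": 0, "tz": 0, "ax": 0, "ay": 0, "az": 0}, {"gripper": 0, "tx": 0.22, "ty": 0, "tz": 0, "ax": 0, "ay": 0, "az": 0}, {"gripper": 0, "tx": 0, "ty": 0, "tz": 0, "ax": 0, "ay": 0, "az": 0}, {"gripper": 0.22, "tx": 0, "ty": 0, "tz": 0, "ax": 0, "ay": 0, "az": 0}, {"gripper": 0.22, "tx": 0, "ty": 0, "tz": 0, "ax": 0, "ay": 0, "az": 0}, {"gripper": 0.22, "tx": 0, "ty": 0, "tz": 0, "ax": 0, "ay": 0, "az": 0}, {"gripper": 0.22, "tx": 0, "ty": 0, "tz": 0, "ax": 0, "ay": 0, "az": 0}]}}

```text
t: 21.13
eef_pos: [0.5987, -0.0517, 0.1913]
ee_rot: [-2.851, 1.569, 0.203]
force: [0.5, -0.3, 0.3]
width: 0.019
```

Run:
```python
from h import *
s=st();print(s['width'],s['t'],s['force'],grasp(s))
```

```text
0.01901932338158937 21.1333 [ 0.50777275 -0.34027702  0.2695821 ] [ 0.59896311 -0.05163604  0.03233431]
```

>>> {"method": "play_rows", "body": {"steps": [{"gripper": 0.22, "tx": -0.6, "ty": 0, "tz": 0, "ax": 0, "ay": 0, "az": 0}, {"gripper": 0.22, "tx": -1, "ty": 0, "tz": 0, "ax": 0, "ay": 0, "az": 0}, {"gripper": 0.5, "tx": -1, "ty": 0, "tz": 0, "ax": 0, "ay": 0, "az": 0}, {"gripper": 0.5, "tx": -1, "ty": 0, "tz": 0, "ax": 0, "ay": 0, "az": 0}, {"gripper": 0.5, "tx": -1, "ty": 0, "tz": 0, "ax": 0, "ay": 0, "az": 0}, {"gripper": 0.5, "tx": -0.8, "ty": 0, "tz": 0, "ax": 0.5, "ay": 0, "az": 0}, {"gripper": 0.5, "tx": 0, "ty": 0, "tz": 0, "ax": 1, "ay": 0, "az": 0}, {"gripper": 0.5, "tx": 0, "ty": 0, "tz": 0, "ax": 1, "ay": 0, "az": 0}, {"gripper": 0.5, "tx": 0, "ty": 0, "tz": 0, "ax": 1, "ay": 0, "az": 0}, {"gripper": 0.5, "tx": 0, "ty": 0, "tz": 0, "ax": 1, "ay": 0, "az": 0}, {"gripper": 0.5, "tx": 0, "ty": 0, "tz": 0, "ax": 1, "ay": 0, "az": 0}, {"gripper": 0.5, "tx": 0, "ty": 0, "tz": 0, "ax": 1, "ay": 0, "az": 0}, {"gripper": 0.5, "tx": 0, "ty": 0, "tz": 0, "ax": 1, "ay": 0, "az": 0}, {"gripper": 0.5, "tx": 0, "ty": 0, "tz": 0, "ax": 1, "ay": 0, "az": 0}, {"gripper": 0.5, "tx": 0, "ty": 0, "tz": 0, "ax": 1, "ay": 0, "az": 0}, {"gripper": 0.5, "tx": 0, "ty": 0, "tz": 0, "ax": 1, "ay": 0, "az": 0}, {"gripper": 0.5, "tx": 0, "ty": 0, "tz": 0, "ax": 1, "ay": 0, "az": 0}, {"gripper": 0.5, "tx": 0, "ty": 0, "tz": 0, "ax": 1, "ay": 0, "az": 0}, {"gripper": 0.5, "tx": 0, "ty": 0, "tz": 0, "ax": 1, "ay": 0, "az": 0}, {"gripper": 0.5, "tx": 0, "ty": 0.2, "tz": 0.5, "ax": 0, "ay": 0, "az": 0}]}}

```text
t: 22.8
eef_pos: [0.5929, -0.0405, 0.3258]
ee_rot: [-1.782, 1.57, -0.148]
force: [0.3, 0.6, -0.1]
width: 0.0441
```

>>> {"method": "play_rows", "body": {"steps": [{"gripper": 0.5, "tx": 0, "ty": 0.4, "tz": 1, "ax": 0, "ay": 0, "az": 0}, {"gripper": 0.5, "tx": 0, "ty": 0.4, "tz": 1, "ax": 0, "ay": 0, "az": 0}, {"gripper": 0.5, "tx": 0, "ty": 0.4, "tz": 1, "ax": 0, "ay": 0, "az": 0}, {"gripper": 0.5, "tx": 0, "ty": 0.4, "tz": 1, "ax": 0, "ay": 0, "az": 0}, {"gripper": 0.5, "tx": 0, "ty": 0.4, "tz": 1, "ax": 0, "ay": 0, "az": 0}, {"gripper": 0.5, "tx": 0, "ty": 0.4, "tz": 1, "ax": 0, "ay": 0, "az": 0}, {"gripper": 0.5, "tx": 0, "ty": 0.4, "tz": 1, "ax": 0, "ay": 0, "az": 0}, {"gripper": 0.5, "tx": 0, "ty": 0.4, "tz": 1, "ax": 0, "ay": 0, "az": 0}, {"gripper": 0.5, "tx": 0, "ty": 0.4, "tz": 1, "ax": 0, "ay": 0, "az": 0}, {"gripper": 0.5, "tx": 0, "ty": 0.3, "tz": 1, "ax": 0, "ay": 0, "az": 0}, {"gripper": 0.5, "tx": 0, "ty": 0, "tz": 0, "ax": 0, "ay": 0, "az": 0}]}}

```text
t: 23.72
eef_pos: [0.4764, 0.2062, 0.3262]
ee_rot: [-0.761, 1.569, 0.885]
force: [0.3, -0.2, 0.8]
width: 0.044
```

Run:
```python
from h import *
im,s=scan('wrist',('scraper1','comb1'))
cv2.imwrite('pics/w10.png',im[:,:,::-1]);print(s['t'])
plan(.4445,.2,.0205,94.1,s)
```

```text
scraper1 0.73 [ 68 320  86 343] c [ 0.6081 -0.0367] size [31. 11.] ang 26.9 spread- 11 + 10
scraper1 0.55 [284 102 337 260] c [0.4407 0.2055] size [127.  41.] ang -1.8 spread- 14 + 41
comb1 0.81 [114 107 166 252] c [0.4461 0.0511] size [125.  34.] ang 12.1 spread- 33 + 34
comb1 0.61 [195 105 253 252] c [0.4421 0.1273] size [125.  32.] ang -6.4 spread- 31 + 32
comb1 0.42 [ 73 319  90 350] c [ 0.6101 -0.0337] size [41. 17.] ang 0.8 spread- 17 + 17
23.7167
cur grasp [0.4766 0.2064 0.1672] psi 94.3 tilt 0.13
shift tool units (current axes) tx,ty,tz = [ 5.865  1.308 -0.17 ]  ax total units=0.03 or -29.97 q6 -2.28
```

View pics/w10.png

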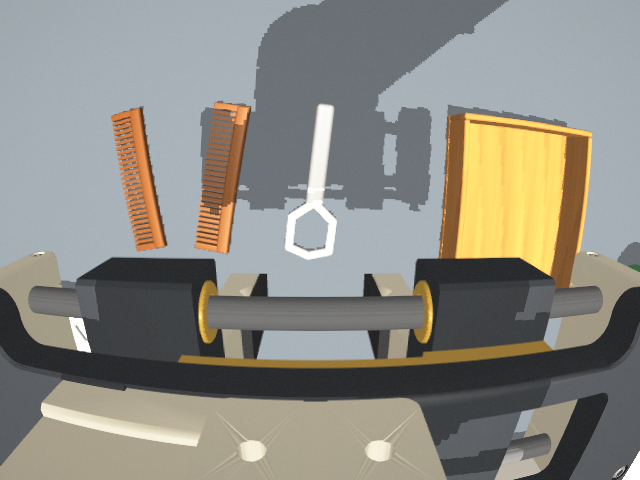

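Run:
```python
from h import *
s=st()
for pts in [((324,108),(314,203)),((324,108),(311,228))]:
    A=world('wrist',pts,.007,s)[:,:2];d=A[1]-A[0];print(A,np.degrees(np.arctan2(d[1],d[0])))
plan(.4437,.2025,.0225,90,s)
```

```text
[[0.38078262 0.20413732]
 [0.45775963 0.20179974]] -1.7393750094310172
[[0.38078262 0.20413732]
 [0.47863175 0.20083543]] -1.932694439868431
cur grasp [0.4774 0.2033 0.1667] psi 94.2 tilt 0.03
shift tool units (current axes) tx,ty,tz = [5.769 1.35  0.063]  ax total units=0.69 or -29.31 q6 -2.28
```

>>> {"method": "play_rows", "body": {"steps": [{"gripper": 0.5, "tx": 0.6, "ty": 0, "tz": 0, "ax": 1, "ay": 0, "az": 0}, {"gripper": 0.5, "tx": 1, "ty": 0.5, "tz": 0, "ax": 0, "ay": 0, "az": 0}, {"gripper": 0.5, "tx": 1, "ty": 0.63, "tz": -0.08, "ax": 0, "ay": 0, "az": 0}, {"gripper": 0.5, "tx": 1, "ty": 0, "tz": 0, "ax": 0, "ay": 0, "az": 0}, {"gripper": 0.5, "tx": 0.8, "ty": 0, "tz": 0, "ax": 0, "ay": 0, "az": 0}, {"gripper": 0.5, "tx": 0.6, "ty": 0, "tz": 0, "ax": 0, "ay": 0, "az": 0}, {"gripper": 0.5, "tx": 0.5, "ty": 0, "tz": 0, "ax": 0, "ay": 0, "az": 0}, {"gripper": 0.3, "tx": 0.27, "ty": 0, "tz": 0, "ax": 0, "ay": 0, "az": 0}, {"gripper": 0, "tx": 0, "ty": 0, "tz": 0, "ax": 0, "ay": 0, "az": 0}, {"gripper": 0, "tx": 0, "ty": 0, "tz": 0, "ax": 0, "ay": 0, "az": 0}, {"gripper": 0, "tx": 0, "ty": 0, "tz": 0, "ax": 0, "ay": 0, "az": 0}, {"gripper": 0, "tx": 0, "ty": 0, "tz": 0, "ax": 0, "ay": 0, "az": 0}, {"gripper": 0, "tx": 0, "ty": 0, "tz": 0, "ax": 0, "ay": 0, "az": 0}, {"gripper": 0, "tx": 0, "ty": 0, "tz": 0, "ax": 0, "ay": 0, "az": 0}]}}

```text
t: 25.03
eef_pos: [0.4498, 0.2022, 0.182]
ee_rot: [-0.854, 1.569, 0.683]
force: [-0.3, -0.3, 5.2]
width: 0.0131
```

Run:
```python
from h import *
s=st();print(s['width'],s['t'],s['force'])
plan(.6243,-.062,.15,175,s)
```

```text
0.013113564522741507 25.0333 [-0.25842737 -0.27621309  5.23428934]
cur grasp [0.4501 0.2023 0.023 ] psi 88.0 tilt 0.1
shift tool units (current axes) tx,ty,tz = [ -5.081  -7.336 -10.321]  ax total units=-14.50 or 15.50 q6 -2.43
```

>>> {"method": "play_rows", "body": {"steps": [{"gripper": 0, "tx": -0.4, "ty": 0, "tz": 0, "ax": 0, "ay": 0, "az": 0}, {"gripper": 0, "tx": -0.8, "ty": 0, "tz": 0, "ax": 0, "ay": 0, "az": 0}, {"gripper": 0, "tx": -1, "ty": 0, "tz": 0, "ax": 0, "ay": 0, "az": 0}, {"gripper": 0, "tx": -1, "ty": 0, "tz": 0, "ax": 0, "ay": 0, "az": 0}, {"gripper": 0, "tx": -1, "ty": 0, "tz": 0, "ax": 0, "ay": 0, "az": 0}, {"gripper": 0, "tx": -0.9, "ty": -0.3, "tz": -0.4, "ax": 0, "ay": 0, "az": 0}, {"gripper": 0, "tx": 0, "ty": -0.6, "tz": -0.8, "ax": 0, "ay": 0, "az": 0}, {"gripper": 0, "tx": 0, "ty": -0.7, "tz": -1, "ax": 0, "ay": 0, "az": 0}, {"gripper": 0, "tx": 0, "ty": -0.7, "tz": -1, "ax": 0, "ay": 0, "az": 0}, {"gripper": 0, "tx": 0, "ty": -0.7, "tz": -1, "ax": 0, "ay": 0, "az": 0}, {"gripper": 0, "tx": 0, "ty": -0.7, "tz": -1, "ax": 0, "ay": 0, "az": 0}, {"gripper": 0, "tx": 0, "ty": -0.7, "tz": -1, "ax": 0, "ay": 0, "az": 0}, {"gripper": 0, "tx": 0, "ty": -0.7, "tz": -1, "ax": 0, "ay": 0, "az": 0}, {"gripper": 0, "tx": 0, "ty": -0.7, "tz": -1, "ax": 0, "ay": 0, "az": 0}, {"gripper": 0, "tx": 0, "ty": -0.7, "tz": -1, "ax": 0, "ay": 0, "az": 0}, {"gripper": 0, "tx": 0, "ty": -0.5, "tz": -0.7, "ax": 0, "ay": 0, "az": 0}, {"gripper": 0, "tx": 0, "ty": -0.3, "tz": -0.4, "ax": -0.5, "ay": 0, "az": 0}, {"gripper": 0, "tx": 0, "ty": 0, "tz": 0, "ax": -1, "ay": 0, "az": 0}, {"gripper": 0, "tx": 0, "ty": 0, "tz": 0, "ax": -1, "ay": 0, "az": 0}, {"gripper": 0, "tx": 0, "ty": 0, "tz": 0, "ax": -1, "ay": 0, "az": 0}]}}

```text
t: 26.7
eef_pos: [0.6228, -0.0622, 0.3084]
ee_rot: [1.077, 1.57, 2.983]
force: [-0.0, 0.5, -1.2]
width: 0.013
```

>>> {"method": "play_rows", "body": {"steps": [{"gripper": 0, "tx": 0, "ty": 0, "tz": 0, "ax": -1, "ay": 0, "az": 0}, {"gripper": 0, "tx": 0, "ty": 0, "tz": 0, "ax": -1, "ay": 0, "az": 0}, {"gripper": 0, "tx": 0, "ty": 0, "tz": 0, "ax": -1, "ay": 0, "az": 0}, {"gripper": 0, "tx": 0, "ty": 0, "tz": 0, "ax": -1, "ay": 0, "az": 0}, {"gripper": 0, "tx": 0, "ty": 0, "tz": 0, "ax": -1, "ay": 0, "az": 0}, {"gripper": 0, "tx": 0, "ty": 0, "tz": 0, "ax": -1, "ay": 0, "az": 0}, {"gripper": 0, "tx": 0, "ty": 0, "tz": 0, "ax": -1, "ay": 0, "az": 0}, {"gripper": 0, "tx": 0, "ty": 0, "tz": 0, "ax": -1, "ay": 0, "az": 0}, {"gripper": 0, "tx": 0, "ty": 0, "tz": 0, "ax": -1, "ay": 0, "az": 0}, {"gripper": 0, "tx": 0, "ty": 0, "tz": 0, "ax": -1, "ay": 0, "az": 0}, {"gripper": 0, "tx": 0, "ty": 0, "tz": 0, "ax": -1, "ay": 0, "az": 0}, {"gripper": 0, "tx": 0, "ty": 0, "tz": 0, "ax": 0, "ay": 0, "az": 0}, {"gripper": 0, "tx": 0, "ty": 0, "tz": 0, "ax": 0, "ay": 0, "az": 0}]}}

```text
t: 27.78
eef_pos: [0.6228, -0.0617, 0.3087]
ee_rot: [-0.578, 1.571, 2.473]
force: [-0.2, 0.2, -0.3]
width: 0.0126
```

Run:
```python
from h import *
s=st();print(s['width'],s['t'],s['force'])
plan(.6243,-.058,.038,175,s)
im=optics.grab_frame('wrist');cv2.imwrite('pics/w11.png',im[:,:,::-1])
```

```text
0.012563047117047546 27.7833 [-0.15078455  0.17765546 -0.31667343]
cur grasp [ 0.6228 -0.0617  0.1497] psi 174.8 tilt 0.01
shift tool units (current axes) tx,ty,tz = [ 4.467 -0.152 -0.049]  ax total units=-0.03 or 29.97 q6 -0.3
```

View pics/w11.png

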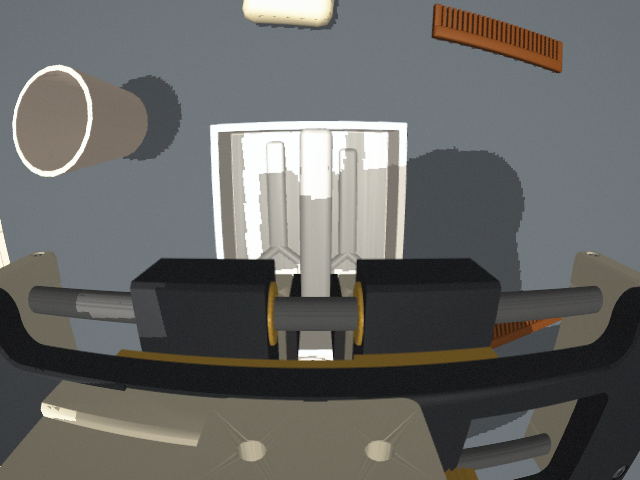

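>>> {"method": "play_rows", "body": {"steps": [{"gripper": 0, "tx": 0.8, "ty": -0.15, "tz": -0.05, "ax": 0, "ay": 0, "az": 0}, {"gripper": 0, "tx": 1, "ty": 0, "tz": 0, "ax": 0, "ay": 0, "az": 0}, {"gripper": 0, "tx": 1, "ty": 0, "tz": 0, "ax": 0, "ay": 0, "az": 0}, {"gripper": 0, "tx": 0.8, "ty": 0, "tz": 0, "ax": 0, "ay": 0, "az": 0}, {"gripper": 0, "tx": 0.5, "ty": 0, "tz": 0, "ax": 0, "ay": 0, "az": 0}, {"gripper": 0, "tx": 0.4, "ty": 0, "tz": 0, "ax": 0, "ay": 0, "az": 0}, {"gripper": 0, "tx": 0, "ty": 0, "tz": 0, "ax": 0, "ay": 0, "az": 0}, {"gripper": 0.22, "tx": 0, "ty": 0, "tz": 0, "ax": 0, "ay": 0, "az": 0}, {"gripper": 0.22, "tx": 0, "ty": 0, "tz": 0, "ax": 0, "ay": 0, "az": 0}, {"gripper": 0.22, "tx": 0, "ty": 0, "tz": 0, "ax": 0, "ay": 0, "az": 0}, {"gripper": 0.22, "tx": 0, "ty": 0, "tz": 0, "ax": 0, "ay": 0, "az": 0}, {"gripper": 0.22, "tx": -0.6, "ty": 0, "tz": 0, "ax": 0, "ay": 0, "az": 0}, {"gripper": 0.22, "tx": -1, "ty": 0, "tz": 0, "ax": 0, "ay": 0, "az": 0}, {"gripper": 0.7, "tx": -1, "ty": 0, "tz": 0, "ax": 0, "ay": 0, "az": 0}, {"gripper": 0.7, "tx": -1, "ty": 0, "tz": 0, "ax": 0, "ay": 0, "az": 0}, {"gripper": 0.7, "tx": -1, "ty": 0, "tz": 0, "ax": 0, "ay": 0, "az": 0}, {"gripper": 0.7, "tx": -0.8, "ty": 0, "tz": 0, "ax": 0.5, "ay": 0, "az": 0}]}}

```text
t: 29.25
eef_pos: [0.6246, -0.0582, 0.3342]
ee_rot: [-2.911, 1.568, 0.092]
force: [0.3, 0.5, -0.9]
width: 0.0406
```

>>> {"method": "play_rows", "body": {"steps": [{"gripper": 0.7, "tx": 0, "ty": 0, "tz": 0, "ax": 1, "ay": 0, "az": 0}, {"gripper": 0.7, "tx": 0, "ty": 0, "tz": 0, "ax": 1, "ay": 0, "az": 0}, {"gripper": 0.7, "tx": 0, "ty": 0, "tz": 0, "ax": 1, "ay": 0, "az": 0}, {"gripper": 0.7, "tx": 0, "ty": 0, "tz": 0, "ax": 1, "ay": 0, "az": 0}, {"gripper": 0.7, "tx": 0, "ty": 0, "tz": 0, "ax": 1, "ay": 0, "az": 0}, {"gripper": 0.7, "tx": 0, "ty": 0, "tz": 0, "ax": 1, "ay": 0, "az": 0}, {"gripper": 0.7, "tx": 0, "ty": 0, "tz": 0, "ax": 1, "ay": 0, "az": 0}, {"gripper": 0.7, "tx": 0, "ty": 0, "tz": 0, "ax": 1, "ay": 0, "az": 0}, {"gripper": 0.7, "tx": 0, "ty": 0, "tz": 0, "ax": 1, "ay": 0, "az": 0}, {"gripper": 0.7, "tx": 0, "ty": 0, "tz": 0, "ax": 1, "ay": 0, "az": 0}, {"gripper": 0.7, "tx": 0, "ty": 0, "tz": 0, "ax": 1, "ay": 0, "az": 0}, {"gripper": 0.7, "tx": 0, "ty": 0, "tz": 0, "ax": 1, "ay": 0, "az": 0}, {"gripper": 0.7, "tx": 0, "ty": 0, "tz": 0, "ax": 1, "ay": 0, "az": 0}, {"gripper": 0.7, "tx": 0, "ty": 0, "tz": 0, "ax": 1, "ay": 0, "az": 0}, {"gripper": 0.7, "tx": 0, "ty": 0.5, "tz": 0.5, "ax": 0.7, "ay": 0, "az": 0}, {"gripper": 0.7, "tx": 0, "ty": 1, "tz": 1, "ax": 0, "ay": 0, "az": 0}, {"gripper": 0.7, "tx": 0, "ty": 1, "tz": 1, "ax": 0, "ay": 0, "az": 0}, {"gripper": 0.7, "tx": 0, "ty": 1, "tz": 1, "ax": 0, "ay": 0, "az": 0}, {"gripper": 0.7, "tx": 0, "ty": 1, "tz": 1, "ax": 0, "ay": 0, "az": 0}, {"gripper": 0.7, "tx": 0, "ty": 1, "tz": 1, "ax": 0, "ay": 0, "az": 0}]}}

```text
t: 30.92
eef_pos: [0.5004, 0.0934, 0.3318]
ee_rot: [-0.89, 1.569, 0.572]
force: [0.4, 0.7, -0.1]
width: 0.0615
```

>>> {"method": "play_rows", "body": {"steps": [{"gripper": 0.7, "tx": 0, "ty": 0.8, "tz": 1, "ax": 0, "ay": 0, "az": 0}, {"gripper": 0.7, "tx": 0, "ty": 0, "tz": 0, "ax": 0, "ay": 0, "az": 0}, {"gripper": 0.7, "tx": 0, "ty": 0, "tz": 0, "ax": 0, "ay": 0, "az": 0}, {"gripper": 0.7, "tx": 0, "ty": 0, "tz": 0, "ax": 0, "ay": 0, "az": 0}]}}

```text
t: 31.25
eef_pos: [0.4845, 0.1197, 0.3318]
ee_rot: [-0.919, 1.57, 0.545]
force: [0.1, -0.4, -0.0]
width: 0.0613
```

Run:
```python
from h import *
im,s=scan('wrist',('comb1','comb_tray'))
cv2.imwrite('pics/w12.png',im[:,:,::-1]);print(s['t'])
plan(.4425,.1265,.0225,83.7,s)
```

```text
comb1 0.92 [301  97 337 250] c [0.4426 0.1264] size [124.  30.] ang -6.4 spread- 30 + 30
comb1 0.8 [  2 172  24 261] c [ 0.4391 -0.2039] size [98. 38.] ang -10.9 spread- 35 + 35
comb1 0.75 [186 116 266 261] c [0.4458 0.0497] size [124.  31.] ang 12.5 spread- 31 + 31
comb_tray 0.94 [509  77 638 271] c [0.4546 0.3688] size [170. 153.] ang 3.6 spread- 153 + 153
31.25
cur grasp [0.4847 0.1198 0.1728] psi 83.9 tilt 0.07
shift tool units (current axes) tx,ty,tz = [6.011 1.712 0.081]  ax total units=0.03 or -29.97 q6 -2.31
```

View pics/w12.png

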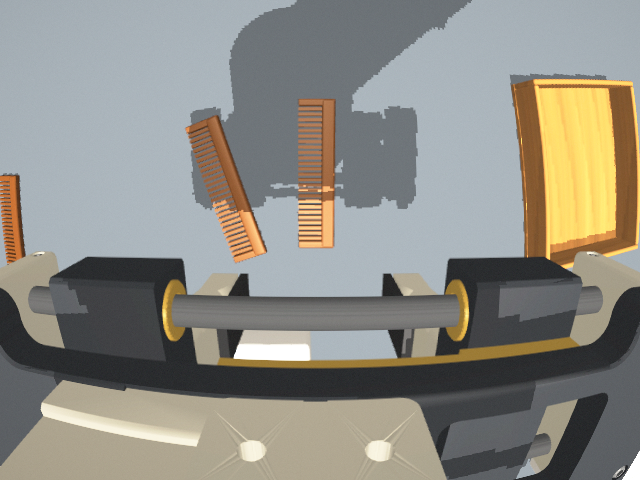

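>>> {"method": "play_rows", "body": {"steps": [{"gripper": 0.6, "tx": 0.6, "ty": 0.6, "tz": 0.08, "ax": 0, "ay": 0, "az": 0}, {"gripper": 0.6, "tx": 1, "ty": 0.6, "tz": 0, "ax": 0, "ay": 0, "az": 0}, {"gripper": 0.6, "tx": 1, "ty": 0.51, "tz": 0, "ax": 0, "ay": 0, "az": 0}, {"gripper": 0.6, "tx": 1, "ty": 0, "tz": 0, "ax": 0, "ay": 0, "az": 0}, {"gripper": 0.6, "tx": 1, "ty": 0, "tz": 0, "ax": 0, "ay": 0, "az": 0}, {"gripper": 0.6, "tx": 0.6, "ty": 0, "tz": 0, "ax": 0, "ay": 0, "az": 0}, {"gripper": 0.6, "tx": 0.5, "ty": 0, "tz": 0, "ax": 0, "ay": 0, "az": 0}, {"gripper": 0.5, "tx": 0.28, "ty": 0, "tz": 0, "ax": 0, "ay": 0, "az": 0}, {"gripper": 0.2, "tx": 0, "ty": 0, "tz": 0, "ax": 0, "ay": 0, "az": 0}, {"gripper": 0, "tx": 0, "ty": 0, "tz": 0, "ax": 0, "ay": 0, "az": 0}, {"gripper": 0, "tx": 0, "ty": 0, "tz": 0, "ax": 0, "ay": 0, "az": 0}, {"gripper": 0, "tx": 0, "ty": 0, "tz": 0, "ax": 0, "ay": 0, "az": 0}, {"gripper": 0, "tx": 0, "ty": 0, "tz": 0, "ax": 0, "ay": 0, "az": 0}]}}

```text
t: 32.48
eef_pos: [0.4425, 0.1263, 0.1824]
ee_rot: [-0.776, 1.569, 0.687]
force: [0.5, -1.0, 0.2]
width: 0.0291
```

Run:
```python
from h import *
s=st();print(s['width'],s['t'],s['force'])
plan(.452,.375,.15,94,s)
```

```text
0.029084078898953702 32.4833 [ 0.51258121 -1.04967591  0.17283222]
cur grasp [0.4427 0.1264 0.0234] psi 83.8 tilt 0.09
shift tool units (current axes) tx,ty,tz = [-5.054  0.697  9.931]  ax total units=-1.70 or 28.30 q6 -2.39
```

>>> {"method": "play_rows", "body": {"steps": [{"gripper": 0, "tx": -0.4, "ty": 0, "tz": 0, "ax": 0, "ay": 0, "az": 0}, {"gripper": 0, "tx": -0.8, "ty": 0, "tz": 0, "ax": 0, "ay": 0, "az": 0}, {"gripper": 0, "tx": -1, "ty": 0, "tz": 0, "ax": 0, "ay": 0, "az": 0}, {"gripper": 0, "tx": -1, "ty": 0, "tz": 0, "ax": 0, "ay": 0, "az": 0}, {"gripper": 0, "tx": -1, "ty": 0, "tz": 0.3, "ax": -0.2, "ay": 0, "az": 0}, {"gripper": 0, "tx": -0.8, "ty": 0, "tz": 0.7, "ax": -0.5, "ay": 0, "az": 0}, {"gripper": 0, "tx": 0, "ty": 0, "tz": 1, "ax": -0.5, "ay": 0, "az": 0}, {"gripper": 0, "tx": 0, "ty": 0, "tz": 1, "ax": -0.5, "ay": 0, "az": 0}, {"gripper": 0, "tx": 0, "ty": 0, "tz": 1, "ax": 0, "ay": 0, "az": 0}, {"gripper": 0, "tx": 0, "ty": 0, "tz": 1, "ax": 0, "ay": 0, "az": 0}, {"gripper": 0, "tx": 0, "ty": 0, "tz": 1, "ax": 0, "ay": 0, "az": 0}, {"gripper": 0, "tx": 0, "ty": 0, "tz": 1, "ax": 0, "ay": 0, "az": 0}, {"gripper": 0, "tx": 0, "ty": 0, "tz": 1, "ax": 0, "ay": 0, "az": 0}, {"gripper": 0, "tx": 0, "ty": 0, "tz": 1, "ax": 0, "ay": 0, "az": 0}, {"gripper": 0, "tx": 0, "ty": 0, "tz": 0.8, "ax": 0, "ay": 0, "az": 0}, {"gripper": 0, "tx": 0, "ty": 0, "tz": 0.2, "ax": 0, "ay": 0, "az": 0}, {"gripper": 0, "tx": 0, "ty": 0, "tz": 0, "ax": 0, "ay": 0, "az": 0}, {"gripper": 0, "tx": 0, "ty": 0, "tz": 0, "ax": 0, "ay": 0, "az": 0}]}}

```text
t: 33.98
eef_pos: [0.4325, 0.3753, 0.3067]
ee_rot: [2.138, 1.57, -2.504]
force: [-0.1, -0.2, -0.5]
width: 0.0294
```

Run:
```python
from h import *
im,s=scan('wrist',('comb_tray',))
cv2.imwrite('pics/w13.png',im[:,:,::-1]);print(s['t'],s['width'])
plan(.452,.375,.03,94,s)
```

```text
comb_tray 0.85 [226 148 418 362] c [0.446  0.3806] size [156. 129.] ang 3.2 spread- 129 + 58
33.9833 0.029417877694523545
cur grasp [0.4324 0.3752 0.1477] psi 94.0 tilt 0.02
shift tool units (current axes) tx,ty,tz = [ 4.707 -0.783 -0.064]  ax total units=0.01 or -29.99 q6 -2.56
```

View pics/w13.png

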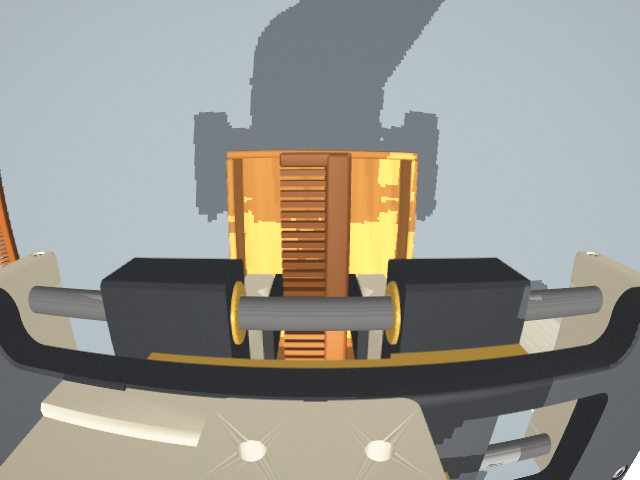

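Run:
```python
from h import *
s=st()
A=world('wrist',[[228,151],[416,153]],.04,s)[:,:2];d=A[1]-A[0];print(A,np.degrees(np.arctan2(d[1],d[0])),np.hypot(*d))
n=np.array([d[1],-d[0]])/np.hypot(*d);print('centre',A.mean(0)+.085*n)
# sides
A=world('wrist',[[228,151],[230,258]],.04,s)[:,:2];d=A[1]-A[0];print(np.degrees(np.arctan2(d[1],d[0])))
A=world('wrist',[[416,153],[414,258]],.04,s)[:,:2];d=A[1]-A[0];print(np.degrees(np.arctan2(d[1],d[0])))
```

```text
[[0.37326349 0.31292211]
 [0.36550286 0.43861315]] 93.53316861282246 0.12593039895755306
centre [0.45422161 0.38100587]
2.559584463152601
5.809660197491894
```

>>> {"method": "play_rows", "body": {"steps": [{"gripper": 0, "tx": 0.5, "ty": -0.4, "tz": 0.4, "ax": 0, "ay": 0, "az": 0}, {"gripper": 0, "tx": 1, "ty": -0.44, "tz": 0.46, "ax": 0, "ay": 0, "az": 0}, {"gripper": 0, "tx": 1, "ty": 0, "tz": 0, "ax": 0, "ay": 0, "az": 0}, {"gripper": 0, "tx": 0.9, "ty": 0, "tz": 0, "ax": 0, "ay": 0, "az": 0}, {"gripper": 0, "tx": 0.6, "ty": 0, "tz": 0, "ax": 0, "ay": 0, "az": 0}, {"gripper": 0, "tx": 0.5, "ty": 0, "tz": 0, "ax": 0, "ay": 0, "az": 0}, {"gripper": 0, "tx": 0.22, "ty": 0, "tz": 0, "ax": 0, "ay": 0, "az": 0}, {"gripper": 0, "tx": 0, "ty": 0, "tz": 0, "ax": 0, "ay": 0, "az": 0}, {"gripper": 0.39, "tx": 0, "ty": 0, "tz": 0, "ax": 0, "ay": 0, "az": 0}, {"gripper": 0.39, "tx": 0, "ty": 0, "tz": 0, "ax": 0, "ay": 0, "az": 0}, {"gripper": 0.39, "tx": 0, "ty": 0, "tz": 0, "ax": 0, "ay": 0, "az": 0}, {"gripper": 0.39, "tx": 0, "ty": 0, "tz": 0, "ax": 0, "ay": 0, "az": 0}]}}

```text
t: 35.08
eef_pos: [0.4523, 0.3986, 0.1893]
ee_rot: [-0.616, 1.57, 1.024]
force: [0.8, 0.7, 0.3]
width: 0.0338
```

Run:
```python
from h import *
s=st();print(s['width'],s['t'],s['force'],grasp(s))
```

```text
0.0337946576740737 35.0833 [0.78506065 0.68545415 0.31453777] [0.45242222 0.39870426 0.03030655]
```

>>> {"method": "play_rows", "body": {"steps": [{"gripper": 0.39, "tx": -0.6, "ty": 0, "tz": 0, "ax": 0, "ay": 0, "az": 0}, {"gripper": 0.39, "tx": -1, "ty": 0, "tz": 0, "ax": 0, "ay": 0, "az": 0}, {"gripper": 0.6, "tx": -1, "ty": 0, "tz": 0, "ax": 0, "ay": 0, "az": 0}, {"gripper": 0.6, "tx": -1, "ty": 0, "tz": 0, "ax": 0, "ay": 0, "az": 0}, {"gripper": 0.6, "tx": -1, "ty": 0, "tz": 0, "ax": -0.7, "ay": 0, "az": 0}, {"gripper": 0.6, "tx": -0.8, "ty": 0, "tz": 0, "ax": -0.72, "ay": 0, "az": 0}, {"gripper": 0.6, "tx": 0, "ty": 0.13, "tz": -1, "ax": 0, "ay": 0, "az": 0}, {"gripper": 0.6, "tx": 0, "ty": 0.13, "tz": -1, "ax": 0, "ay": 0, "az": 0}, {"gripper": 0.6, "tx": 0, "ty": 0.13, "tz": -1, "ax": 0, "ay": 0, "az": 0}, {"gripper": 0.6, "tx": 0, "ty": 0.13, "tz": -1, "ax": 0, "ay": 0, "az": 0}, {"gripper": 0.6, "tx": 0, "ty": 0.13, "tz": -1, "ax": 0, "ay": 0, "az": 0}, {"gripper": 0.6, "tx": 0, "ty": 0.13, "tz": -1, "ax": 0, "ay": 0, "az": 0}, {"gripper": 0.6, "tx": 0, "ty": 0.13, "tz": -1, "ax": 0, "ay": 0, "az": 0}, {"gripper": 0.6, "tx": 0, "ty": 0.13, "tz": -1, "ax": 0, "ay": 0, "az": 0}, {"gripper": 0.6, "tx": 0, "ty": 0.13, "tz": -1, "ax": 0, "ay": 0, "az": 0}, {"gripper": 0.6, "tx": 0, "ty": 0.13, "tz": -1, "ax": 0, "ay": 0, "az": 0}, {"gripper": 0.6, "tx": 0, "ty": 0.13, "tz": -1, "ax": 0, "ay": 0, "az": 0}, {"gripper": 0.6, "tx": 0, "ty": 0.13, "tz": -1, "ax": 0, "ay": 0, "az": 0}, {"gripper": 0.6, "tx": 0, "ty": 0.12, "tz": -1, "ax": 0, "ay": 0, "az": 0}, {"gripper": 0.6, "tx": 0, "ty": 0, "tz": -0.6, "ax": 0, "ay": 0, "az": 0}]}}

```text
t: 36.75
eef_pos: [0.4844, 0.0555, 0.3241]
ee_rot: [-1.011, 1.57, 0.778]
force: [0.7, -0.4, -0.2]
width: 0.0528
```

>>> {"method": "play_rows", "body": {"steps": [{"gripper": 0.6, "tx": 0, "ty": 0, "tz": 0, "ax": 0, "ay": 0, "az": 0}, {"gripper": 0.6, "tx": 0, "ty": 0, "tz": 0, "ax": 0, "ay": 0, "az": 0}, {"gripper": 0.6, "tx": 0, "ty": 0, "tz": 0, "ax": 0, "ay": 0, "az": 0}]}}

```text
t: 37.0
eef_pos: [0.4849, 0.0576, 0.3239]
ee_rot: [-1.172, 1.57, 0.617]
force: [0.2, 0.6, 0.1]
width: 0.0528
```

Run:
```python
from h import *
im,s=scan('wrist',('comb1',))
cv2.imwrite('pics/w14.png',im[:,:,::-1]);print(s['t'])
plan(.4458,.0497,.0225,102.5,s)
```

```text
comb1 0.76 [ 27  73  79 199] c [ 0.4529 -0.2078] size [124.  34.] ang -10.4 spread- 34 + 33
comb1 0.76 [295 102 331 255] c [0.4463 0.0481] size [123.  30.] ang 12.8 spread- 30 + 30
comb1 0.71 [618 208 640 270] c [0.4198 0.3972] size [62. 37.] ang 4.8 spread- 31 + 35
37.0
cur grasp [0.485  0.0577 0.1649] psi 102.5 tilt 0.04
shift tool units (current axes) tx,ty,tz = [5.696 1.605 0.025]  ax total units=0.00 or -30.00 q6 -1.87
```

View pics/w14.png

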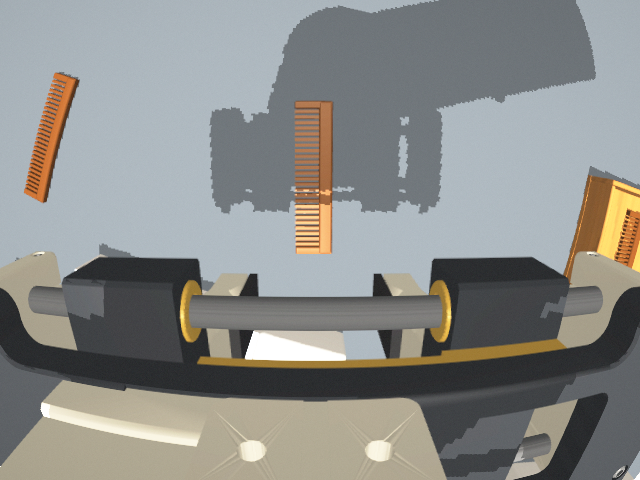

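>>> {"method": "play_rows", "body": {"steps": [{"gripper": 0.6, "tx": 0.6, "ty": 0.6, "tz": -0.03, "ax": 0, "ay": 0, "az": 0}, {"gripper": 0.6, "tx": 1, "ty": 0.6, "tz": 0, "ax": 0, "ay": 0, "az": 0}, {"gripper": 0.6, "tx": 1, "ty": 0.4, "tz": 0, "ax": 0, "ay": 0, "az": 0}, {"gripper": 0.6, "tx": 1, "ty": 0, "tz": 0, "ax": 0, "ay": 0, "az": 0}, {"gripper": 0.6, "tx": 0.8, "ty": 0, "tz": 0, "ax": 0, "ay": 0, "az": 0}, {"gripper": 0.6, "tx": 0.6, "ty": 0, "tz": 0, "ax": 0, "ay": 0, "az": 0}, {"gripper": 0.6, "tx": 0.4, "ty": 0, "tz": 0, "ax": 0, "ay": 0, "az": 0}, {"gripper": 0.5, "tx": 0.27, "ty": 0, "tz": 0, "ax": 0, "ay": 0, "az": 0}, {"gripper": 0.2, "tx": 0, "ty": 0, "tz": 0, "ax": 0, "ay": 0, "az": 0}, {"gripper": 0, "tx": 0, "ty": 0, "tz": 0, "ax": 0, "ay": 0, "az": 0}, {"gripper": 0, "tx": 0, "ty": 0, "tz": 0, "ax": 0, "ay": 0, "az": 0}, {"gripper": 0, "tx": 0, "ty": 0, "tz": 0, "ax": 0, "ay": 0, "az": 0}, {"gripper": 0, "tx": 0, "ty": 0, "tz": 0, "ax": 0, "ay": 0, "az": 0}]}}

```text
t: 38.18
eef_pos: [0.4462, 0.0483, 0.1826]
ee_rot: [-1.236, 1.569, 0.553]
force: [-0.4, 0.6, 0.4]
width: 0.0291
```

Run:
```python
from h import *
s=st();print(s['width'],s['t'],s['force'])
plan(.4542,.362,.15,93.8,s)
```

```text
0.02907266690283421 38.1833 [-0.43662487  0.55253522  0.42068362]
cur grasp [0.4464 0.0484 0.0236] psi 102.5 tilt 0.08
shift tool units (current axes) tx,ty,tz = [-5.048 -3.031 12.181]  ax total units=1.45 or -28.55 q6 -1.9
```

>>> {"method": "play_rows", "body": {"steps": [{"gripper": 0, "tx": -0.4, "ty": 0, "tz": 0, "ax": 0, "ay": 0, "az": 0}, {"gripper": 0, "tx": -0.8, "ty": 0, "tz": 0, "ax": 0, "ay": 0, "az": 0}, {"gripper": 0, "tx": -1, "ty": 0, "tz": 0, "ax": 0, "ay": 0, "az": 0}, {"gripper": 0, "tx": -1, "ty": 0, "tz": 0, "ax": 0, "ay": 0, "az": 0}, {"gripper": 0, "tx": -1, "ty": 0, "tz": 0.2, "ax": 0, "ay": 0, "az": 0}, {"gripper": 0, "tx": -0.8, "ty": -0.1, "tz": 0.6, "ax": 0, "ay": 0, "az": 0}, {"gripper": 0, "tx": 0, "ty": -0.25, "tz": 1, "ax": 0, "ay": 0, "az": 0}, {"gripper": 0, "tx": 0, "ty": -0.25, "tz": 1, "ax": 0, "ay": 0, "az": 0}, {"gripper": 0, "tx": 0, "ty": -0.25, "tz": 1, "ax": 0, "ay": 0, "az": 0}, {"gripper": 0, "tx": 0, "ty": -0.25, "tz": 1, "ax": 0, "ay": 0, "az": 0}, {"gripper": 0, "tx": 0, "ty": -0.25, "tz": 1, "ax": 0, "ay": 0, "az": 0}, {"gripper": 0, "tx": 0, "ty": -0.25, "tz": 1, "ax": 0, "ay": 0, "az": 0}, {"gripper": 0, "tx": 0, "ty": -0.25, "tz": 1, "ax": 0, "ay": 0, "az": 0}, {"gripper": 0, "tx": 0, "ty": -0.25, "tz": 1, "ax": 0, "ay": 0, "az": 0}, {"gripper": 0, "tx": 0, "ty": -0.25, "tz": 1, "ax": 0, "ay": 0, "az": 0}, {"gripper": 0, "tx": 0, "ty": -0.25, "tz": 1, "ax": 0, "ay": 0, "az": 0}, {"gripper": 0, "tx": 0, "ty": -0.25, "tz": 0.9, "ax": 0, "ay": 0, "az": 0}, {"gripper": 0, "tx": 0, "ty": -0.2, "tz": 0.5, "ax": 0.7, "ay": 0, "az": 0}, {"gripper": 0, "tx": 0, "ty": 0, "tz": 0, "ax": 0.75, "ay": 0, "az": 0}, {"gripper": 0, "tx": 0, "ty": 0, "tz": 0, "ax": 0, "ay": 0, "az": 0}]}}

```text
t: 39.85
eef_pos: [0.4542, 0.3631, 0.3069]
ee_rot: [0.55, 1.571, 2.185]
force: [-0.5, 0.0, -0.9]
width: 0.0287
```

>>> {"method": "play_rows", "body": {"steps": [{"gripper": 0, "tx": 0, "ty": 0, "tz": 0, "ax": 0, "ay": 0, "az": 0}, {"gripper": 0, "tx": 0, "ty": 0, "tz": 0, "ax": 0, "ay": 0, "az": 0}]}}

```text
t: 40.02
eef_pos: [0.4542, 0.3619, 0.3072]
ee_rot: [-0.243, 1.571, 1.397]
force: [-0.6, -0.7, -0.4]
width: 0.0288
```

Run:
```python
from h import *
s=st();im=optics.grab_frame('wrist')
cv2.imwrite('pics/w15.png',im[:,:,::-1]);print(s['t'],s['width'])
plan(.4542,.362,.035,93.8,s)
```

```text
40.0167 0.028810359321372037
cur grasp [0.4542 0.3619 0.1482] psi 93.9 tilt 0.01
shift tool units (current axes) tx,ty,tz = [4.526e+00 1.000e-03 3.000e-03]  ax total units=0.02 or -29.98 q6 -2.51
```

View pics/w15.png

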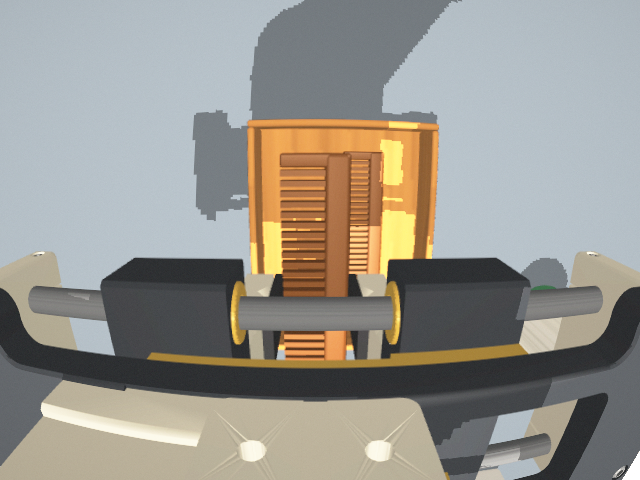

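>>> {"method": "play_rows", "body": {"steps": [{"gripper": 0, "tx": 0.6, "ty": 0, "tz": 0, "ax": 0, "ay": 0, "az": 0}, {"gripper": 0, "tx": 1, "ty": 0, "tz": 0, "ax": 0, "ay": 0, "az": 0}, {"gripper": 0, "tx": 1, "ty": 0, "tz": 0, "ax": 0, "ay": 0, "az": 0}, {"gripper": 0, "tx": 0.9, "ty": 0, "tz": 0, "ax": 0, "ay": 0, "az": 0}, {"gripper": 0, "tx": 0.6, "ty": 0, "tz": 0, "ax": 0, "ay": 0, "az": 0}, {"gripper": 0, "tx": 0.45, "ty": 0, "tz": 0, "ax": 0, "ay": 0, "az": 0}, {"gripper": 0, "tx": 0, "ty": 0, "tz": 0, "ax": 0, "ay": 0, "az": 0}, {"gripper": 0.39, "tx": 0, "ty": 0, "tz": 0, "ax": 0, "ay": 0, "az": 0}, {"gripper": 0.39, "tx": 0, "ty": 0, "tz": 0, "ax": 0, "ay": 0, "az": 0}, {"gripper": 0.39, "tx": 0, "ty": 0, "tz": 0, "ax": 0, "ay": 0, "az": 0}, {"gripper": 0.39, "tx": 0, "ty": 0, "tz": 0, "ax": 0, "ay": 0, "az": 0}, {"gripper": 0.39, "tx": -0.6, "ty": 0, "tz": 0, "ax": 0, "ay": 0, "az": 0}, {"gripper": 0.39, "tx": -1, "ty": 0, "tz": 0, "ax": 0, "ay": 0, "az": 0}, {"gripper": 0.6, "tx": -1, "ty": 0, "tz": 0, "ax": 0, "ay": 0, "az": 0}, {"gripper": 0.6, "tx": -1, "ty": 0, "tz": 0, "ax": 0, "ay": 0, "az": 0}, {"gripper": 0.6, "tx": -1, "ty": 0, "tz": 0, "ax": 0, "ay": 0, "az": 0}, {"gripper": 0.6, "tx": -0.8, "ty": 0, "tz": 0, "ax": 0, "ay": 0, "az": 0}, {"gripper": 0.6, "tx": 0, "ty": 0, "tz": 0, "ax": 0, "ay": 0, "az": 0}]}}

```text
t: 41.57
eef_pos: [0.4551, 0.3633, 0.3334]
ee_rot: [-0.783, 1.563, 0.855]
force: [1.7, 0.4, 1.5]
width: 0.0523
```

Run:
```python
from h import *
im,s=scan('wrist',('comb1',))
cv2.imwrite('pics/w16.png',im[:,:,::-1]);print(s['t'],s['width'])
plan(.4931,-.2172,.17,79.6,s)
```

```text
comb1 0.85 [295 146 329 294] c [0.4547 0.3633] size [126.  30.] ang 3.8 spread- 29 + 30
comb1 0.82 [339 144 375 290] c [0.4514 0.3989] size [126.  31.] ang 4.0 spread- 31 + 31
41.5667 0.05234188524336227
cur grasp [0.456  0.3642 0.1744] psi 93.9 tilt 0.46
shift tool units (current axes) tx,ty,tz = [  0.044   0.095 -23.305]  ax total units=2.38 or -27.62 q6 -2.51
```

View pics/w16.png

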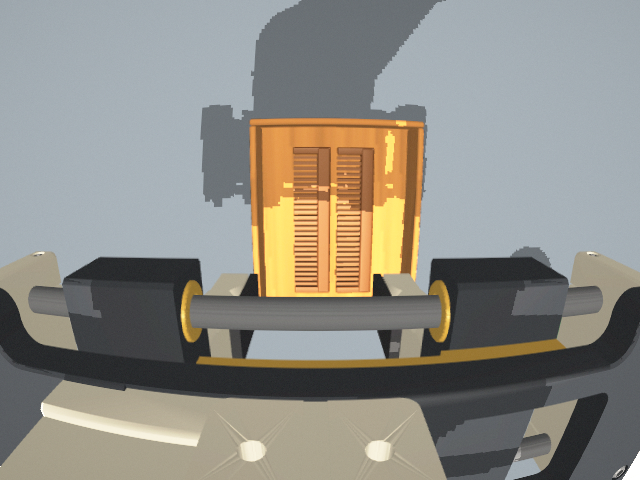

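>>> {"method": "play_rows", "body": {"steps": [{"gripper": 0.6, "tx": 0, "ty": 0, "tz": -0.5, "ax": 0, "ay": 0, "az": 0}, {"gripper": 0.6, "tx": 0, "ty": 0, "tz": -1, "ax": 0, "ay": 0, "az": 0}, {"gripper": 0.6, "tx": 0, "ty": 0, "tz": -1, "ax": 0, "ay": 0, "az": 0}, {"gripper": 0.6, "tx": 0, "ty": 0, "tz": -1, "ax": 0, "ay": 0, "az": 0}, {"gripper": 0.6, "tx": 0, "ty": 0, "tz": -1, "ax": 0, "ay": 0, "az": 0}, {"gripper": 0.6, "tx": 0, "ty": 0, "tz": -1, "ax": 0, "ay": 0, "az": 0}, {"gripper": 0.6, "tx": 0, "ty": 0, "tz": -1, "ax": 0, "ay": 0, "az": 0}, {"gripper": 0.6, "tx": 0, "ty": 0, "tz": -1, "ax": 0, "ay": 0, "az": 0}, {"gripper": 0.6, "tx": 0, "ty": 0, "tz": -1, "ax": 0, "ay": 0, "az": 0}, {"gripper": 0.6, "tx": 0, "ty": 0, "tz": -1, "ax": 0, "ay": 0, "az": 0}, {"gripper": 0.6, "tx": 0, "ty": 0, "tz": -1, "ax": 0, "ay": 0, "az": 0}, {"gripper": 0.6, "tx": 0, "ty": 0, "tz": -1, "ax": 0, "ay": 0, "az": 0}, {"gripper": 0.6, "tx": 0, "ty": 0, "tz": -1, "ax": 0, "ay": 0, "az": 0}, {"gripper": 0.6, "tx": 0, "ty": 0, "tz": -1, "ax": 0, "ay": 0, "az": 0}, {"gripper": 0.6, "tx": 0, "ty": 0, "tz": -1, "ax": 0, "ay": 0, "az": 0}, {"gripper": 0.6, "tx": 0, "ty": 0, "tz": -1, "ax": 0, "ay": 0, "az": 0}, {"gripper": 0.6, "tx": 0, "ty": 0, "tz": -1, "ax": 0, "ay": 0, "az": 0}, {"gripper": 0.6, "tx": 0, "ty": 0, "tz": -1, "ax": 0, "ay": 0, "az": 0}, {"gripper": 0.6, "tx": 0, "ty": 0, "tz": -1, "ax": 0, "ay": 0, "az": 0}, {"gripper": 0.6, "tx": 0, "ty": 0, "tz": -1, "ax": 0, "ay": 0, "az": 0}]}}

```text
t: 43.33
eef_pos: [0.4859, -0.1256, 0.3271]
ee_rot: [1.503, 1.569, 3.14]
force: [-0.1, 0.2, -0.4]
width: 0.0524
```

>>> {"method": "play_rows", "body": {"steps": [{"gripper": 0.6, "tx": 0, "ty": 0, "tz": -1, "ax": 0, "ay": 0, "az": 0}, {"gripper": 0.6, "tx": 0, "ty": 0, "tz": -1, "ax": 0, "ay": 0, "az": 0}, {"gripper": 0.6, "tx": 0, "ty": 0, "tz": -1, "ax": 0.4, "ay": 0, "az": 0}, {"gripper": 0.6, "tx": 0, "ty": 0, "tz": -0.8, "ax": 1, "ay": 0, "az": 0}, {"gripper": 0.6, "tx": 0, "ty": 0, "tz": 0, "ax": 1, "ay": 0, "az": 0}, {"gripper": 0.6, "tx": 0, "ty": 0, "tz": 0, "ax": 0, "ay": 0, "az": 0}, {"gripper": 0.6, "tx": 0, "ty": 0, "tz": 0, "ax": 0, "ay": 0, "az": 0}, {"gripper": 0.6, "tx": 0, "ty": 0, "tz": 0, "ax": 0, "ay": 0, "az": 0}]}}

```text
t: 44.0
eef_pos: [0.4919, -0.2186, 0.3276]
ee_rot: [1.544, 1.57, 2.934]
force: [0.4, 0.4, -0.2]
width: 0.0524
```

Run:
```python
from h import *
im,s=scan('wrist',('comb1','soap1','soap_dish'))
cv2.imwrite('pics/w17.png',im[:,:,::-1]);print(s['t'],s['width'])
plan(.4531,-.209,.0225,79.6,s)
```

```text
comb1 0.87 [297 102 334 251] c [ 0.453  -0.2124] size [125.  31.] ang -11.0 spread- 30 + 31
soap1 0.9 [287 333 333 362] c [ 0.596  -0.2398] size [43. 24.] ang 80.0 spread- 23 + 22
soap_dish 0.62 [ 87 150 236 297] c [ 0.458 -0.344] size [146. 107.] ang 64.0 spread- 103 + 91
44.0 0.05236408216603085
cur grasp [ 0.4918 -0.2186  0.1686] psi 79.6 tilt 0.06
shift tool units (current axes) tx,ty,tz = [5.846 1.584 0.099]  ax total units=0.00 or -30.00 q6 -1.7
```

View pics/w17.png

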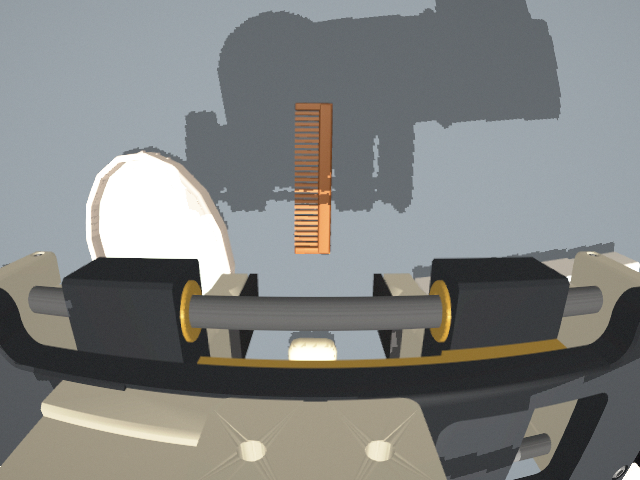

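>>> {"method": "play_rows", "body": {"steps": [{"gripper": 0.6, "tx": 0.6, "ty": 0.6, "tz": -0.03, "ax": 0, "ay": 0, "az": 0}, {"gripper": 0.6, "tx": 1, "ty": 0.6, "tz": 0, "ax": 0, "ay": 0, "az": 0}, {"gripper": 0.6, "tx": 1, "ty": 0.4, "tz": 0, "ax": 0, "ay": 0, "az": 0}, {"gripper": 0.6, "tx": 1, "ty": 0, "tz": 0, "ax": 0, "ay": 0, "az": 0}, {"gripper": 0.6, "tx": 0.9, "ty": 0, "tz": 0, "ax": 0, "ay": 0, "az": 0}, {"gripper": 0.6, "tx": 0.6, "ty": 0, "tz": 0, "ax": 0, "ay": 0, "az": 0}, {"gripper": 0.6, "tx": 0.4, "ty": 0, "tz": 0, "ax": 0, "ay": 0, "az": 0}, {"gripper": 0.5, "tx": 0.33, "ty": 0, "tz": 0, "ax": 0, "ay": 0, "az": 0}, {"gripper": 0.2, "tx": 0, "ty": 0, "tz": 0, "ax": 0, "ay": 0, "az": 0}, {"gripper": 0, "tx": 0, "ty": 0, "tz": 0, "ax": 0, "ay": 0, "az": 0}, {"gripper": 0, "tx": 0, "ty": 0, "tz": 0, "ax": 0, "ay": 0, "az": 0}, {"gripper": 0, "tx": 0, "ty": 0, "tz": 0, "ax": 0, "ay": 0, "az": 0}, {"gripper": 0, "tx": 0, "ty": 0, "tz": 0, "ax": 0, "ay": 0, "az": 0}]}}

```text
t: 45.28
eef_pos: [0.4532, -0.2122, 0.1831]
ee_rot: [-1.454, 1.569, -0.067]
force: [-0.8, -0.9, 0.7]
width: 0.0291
```

Run:
```python
from h import *
s=st();print(s['width'],s['t'],s['force'])
plan(.453,.381,.15,93.8,s)
```

```text
0.029116820968717132 45.2833 [-0.78355677 -0.90925784  0.74219401]
cur grasp [ 0.4534 -0.2123  0.0241] psi 79.4 tilt 0.08
shift tool units (current axes) tx,ty,tz = [-5.037  4.359 23.326]  ax total units=-2.39 or 27.61 q6 -1.71
```

>>> {"method": "play_rows", "body": {"steps": [{"gripper": 0, "tx": -0.4, "ty": 0, "tz": 0, "ax": 0, "ay": 0, "az": 0}, {"gripper": 0, "tx": -0.8, "ty": 0, "tz": 0, "ax": 0, "ay": 0, "az": 0}, {"gripper": 0, "tx": -1, "ty": 0, "tz": 0, "ax": 0, "ay": 0, "az": 0}, {"gripper": 0, "tx": -1, "ty": 0, "tz": 0, "ax": 0, "ay": 0, "az": 0}, {"gripper": 0, "tx": -1, "ty": 0, "tz": 0, "ax": 0, "ay": 0, "az": 0}, {"gripper": 0, "tx": -0.8, "ty": 0.1, "tz": 0.5, "ax": 0, "ay": 0, "az": 0}, {"gripper": 0, "tx": 0, "ty": 0.19, "tz": 1, "ax": 0, "ay": 0, "az": 0}, {"gripper": 0, "tx": 0, "ty": 0.19, "tz": 1, "ax": 0, "ay": 0, "az": 0}, {"gripper": 0, "tx": 0, "ty": 0.19, "tz": 1, "ax": 0, "ay": 0, "az": 0}, {"gripper": 0, "tx": 0, "ty": 0.19, "tz": 1, "ax": 0, "ay": 0, "az": 0}, {"gripper": 0, "tx": 0, "ty": 0.19, "tz": 1, "ax": 0, "ay": 0, "az": 0}, {"gripper": 0, "tx": 0, "ty": 0.19, "tz": 1, "ax": 0, "ay": 0, "az": 0}, {"gripper": 0, "tx": 0, "ty": 0.19, "tz": 1, "ax": 0, "ay": 0, "az": 0}, {"gripper": 0, "tx": 0, "ty": 0.19, "tz": 1, "ax": 0, "ay": 0, "az": 0}, {"gripper": 0, "tx": 0, "ty": 0.19, "tz": 1, "ax": 0, "ay": 0, "az": 0}, {"gripper": 0, "tx": 0, "ty": 0.19, "tz": 1, "ax": 0, "ay": 0, "az": 0}, {"gripper": 0, "tx": 0, "ty": 0.19, "tz": 1, "ax": 0, "ay": 0, "az": 0}, {"gripper": 0, "tx": 0, "ty": 0.19, "tz": 1, "ax": 0, "ay": 0, "az": 0}, {"gripper": 0, "tx": 0, "ty": 0.19, "tz": 1, "ax": 0, "ay": 0, "az": 0}, {"gripper": 0, "tx": 0, "ty": 0.19, "tz": 1, "ax": 0, "ay": 0, "az": 0}]}}

```text
t: 46.95
eef_pos: [0.4513, 0.1579, 0.308]
ee_rot: [-0.6, 1.57, 0.786]
force: [0.5, -0.6, -0.2]
width: 0.0287
```

>>> {"method": "play_rows", "body": {"steps": [{"gripper": 0, "tx": 0, "ty": 0.19, "tz": 1, "ax": 0, "ay": 0, "az": 0}, {"gripper": 0, "tx": 0, "ty": 0.19, "tz": 1, "ax": 0, "ay": 0, "az": 0}, {"gripper": 0, "tx": 0, "ty": 0.19, "tz": 1, "ax": 0, "ay": 0, "az": 0}, {"gripper": 0, "tx": 0, "ty": 0.19, "tz": 1, "ax": 0, "ay": 0, "az": 0}, {"gripper": 0, "tx": 0, "ty": 0.19, "tz": 1, "ax": 0, "ay": 0, "az": 0}, {"gripper": 0, "tx": 0, "ty": 0.19, "tz": 1, "ax": 0, "ay": 0, "az": 0}, {"gripper": 0, "tx": 0, "ty": 0.19, "tz": 1, "ax": 0, "ay": 0, "az": 0}, {"gripper": 0, "tx": 0, "ty": 0.19, "tz": 1, "ax": 0, "ay": 0, "az": 0}, {"gripper": 0, "tx": 0, "ty": 0.1, "tz": 0.8, "ax": 0, "ay": 0, "az": 0}, {"gripper": 0, "tx": 0, "ty": 0, "tz": 0, "ax": -1, "ay": 0, "az": 0}, {"gripper": 0, "tx": 0, "ty": 0, "tz": 0, "ax": -1, "ay": 0, "az": 0}, {"gripper": 0, "tx": 0, "ty": 0, "tz": 0, "ax": -0.4, "ay": 0, "az": 0}, {"gripper": 0, "tx": 0, "ty": 0, "tz": 0, "ax": 0, "ay": 0, "az": 0}, {"gripper": 0, "tx": 0, "ty": 0, "tz": 0, "ax": 0, "ay": 0, "az": 0}]}}

```text
t: 48.12
eef_pos: [0.4521, 0.3804, 0.3078]
ee_rot: [-0.495, 1.57, 1.141]
force: [-0.1, 0.4, -0.2]
width: 0.0287
```

Run:
```python
from h import *
s=st();im=optics.grab_frame('wrist')
cv2.imwrite('pics/w18.png',im[:,:,::-1]);print(s['t'],s['width'])
plan(.453,.381,.0385,93.8,s)
```

```text
48.1167 0.028743620498694458
cur grasp [0.4521 0.3804 0.1488] psi 93.7 tilt 0.03
shift tool units (current axes) tx,ty,tz = [ 4.41  -0.034  0.018]  ax total units=-0.01 or 29.99 q6 -2.54
```

View pics/w18.png

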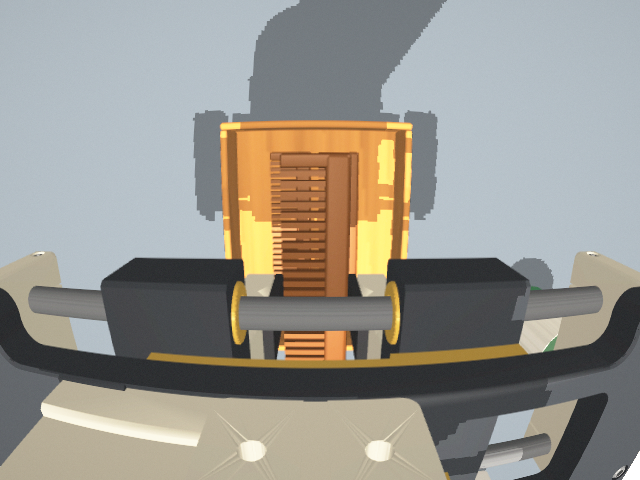

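>>> {"method": "play_rows", "body": {"steps": [{"gripper": 0, "tx": 0.6, "ty": 0, "tz": 0, "ax": 0, "ay": 0, "az": 0}, {"gripper": 0, "tx": 1, "ty": 0, "tz": 0, "ax": 0, "ay": 0, "az": 0}, {"gripper": 0, "tx": 1, "ty": 0, "tz": 0, "ax": 0, "ay": 0, "az": 0}, {"gripper": 0, "tx": 0.9, "ty": 0, "tz": 0, "ax": 0, "ay": 0, "az": 0}, {"gripper": 0, "tx": 0.6, "ty": 0, "tz": 0, "ax": 0, "ay": 0, "az": 0}, {"gripper": 0, "tx": 0.33, "ty": 0, "tz": 0, "ax": 0, "ay": 0, "az": 0}, {"gripper": 0, "tx": 0, "ty": 0, "tz": 0, "ax": 0, "ay": 0, "az": 0}, {"gripper": 0, "tx": 0, "ty": 0, "tz": 0, "ax": 0, "ay": 0, "az": 0}, {"gripper": 0.39, "tx": 0, "ty": 0, "tz": 0, "ax": 0, "ay": 0, "az": 0}, {"gripper": 0.39, "tx": 0, "ty": 0, "tz": 0, "ax": 0, "ay": 0, "az": 0}, {"gripper": 0.39, "tx": 0, "ty": 0, "tz": 0, "ax": 0, "ay": 0, "az": 0}, {"gripper": 0.39, "tx": 0, "ty": 0, "tz": 0, "ax": 0, "ay": 0, "az": 0}, {"gripper": 0.39, "tx": -0.6, "ty": 0, "tz": 0, "ax": 0, "ay": 0, "az": 0}, {"gripper": 0.39, "tx": -1, "ty": 0, "tz": 0, "ax": 0, "ay": 0, "az": 0}, {"gripper": 0.6, "tx": -1, "ty": 0, "tz": 0, "ax": 0, "ay": 0, "az": 0}, {"gripper": 0.6, "tx": -1, "ty": 0, "tz": 0, "ax": 0, "ay": 0, "az": 0}, {"gripper": 0.6, "tx": -1, "ty": 0, "tz": 0, "ax": 0, "ay": 0, "az": 0}, {"gripper": 0.6, "tx": -0.8, "ty": 0, "tz": 0, "ax": 0, "ay": 0, "az": 0}, {"gripper": 0.6, "tx": 0, "ty": 0, "tz": 0, "ax": 0, "ay": 0, "az": 0}]}}

```text
t: 49.75
eef_pos: [0.453, 0.3813, 0.3368]
ee_rot: [-0.774, 1.563, 0.864]
force: [0.6, 1.4, 0.3]
width: 0.0524
```

Run:
```python
from h import *
s=st();im=optics.grab_frame('wrist')
cv2.imwrite('pics/w19.png',im[:,:,::-1]);print(s['t'],s['width'])
im,s=scan('top',('soap1',))
cv2.imwrite('pics/t19.png',im[:,:,::-1])
plan(.66,-.255,.2,80,s)
```

```text
49.75 0.05240330039755269
soap1 0.69 [386 221 403 245] c [ 0.6239 -0.2413] size [70. 41.] ang -11.0 spread- 40 + 41
cur grasp [0.453  0.3816 0.1755] psi 93.8 tilt 0.3
shift tool units (current axes) tx,ty,tz = [ -1.064  -6.563 -25.955]  ax total units=2.31 or -27.69 q6 -2.53
```

View pics/w19.png

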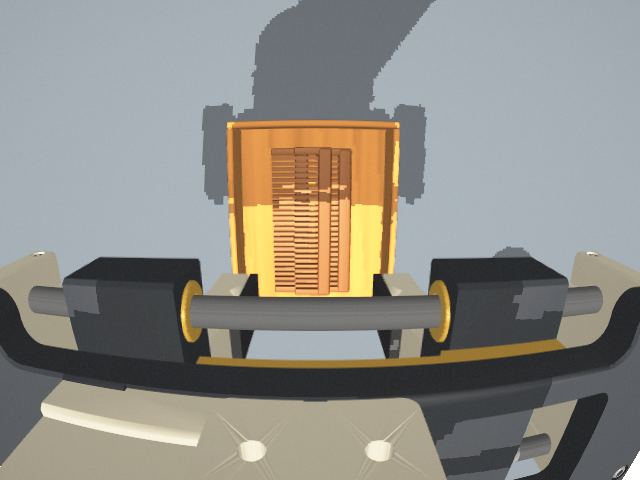

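View pics/t19.png

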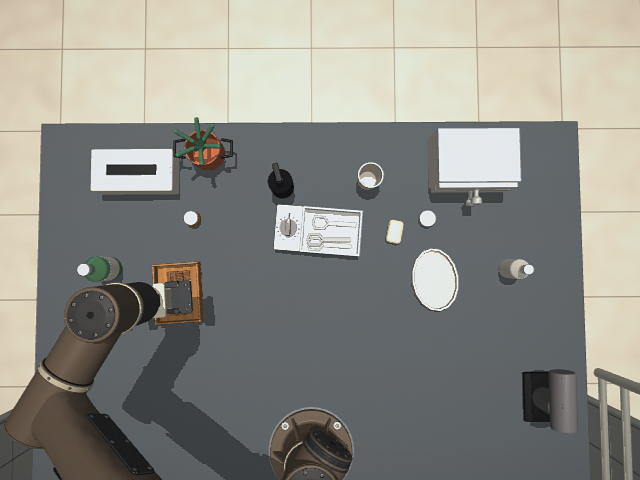

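>>> {"method": "play_rows", "body": {"steps": [{"gripper": 0.75, "tx": -0.5, "ty": -0.1, "tz": -0.5, "ax": 0, "ay": 0, "az": 0}, {"gripper": 0.75, "tx": -0.5, "ty": -0.25, "tz": -1, "ax": 0, "ay": 0, "az": 0}, {"gripper": 0.75, "tx": 0, "ty": -0.25, "tz": -1, "ax": 0, "ay": 0, "az": 0}, {"gripper": 0.75, "tx": 0, "ty": -0.25, "tz": -1, "ax": 0, "ay": 0, "az": 0}, {"gripper": 0.75, "tx": 0, "ty": -0.25, "tz": -1, "ax": 0, "ay": 0, "az": 0}, {"gripper": 0.75, "tx": 0, "ty": -0.25, "tz": -1, "ax": 0, "ay": 0, "az": 0}, {"gripper": 0.75, "tx": 0, "ty": -0.25, "tz": -1, "ax": 0, "ay": 0, "az": 0}, {"gripper": 0.75, "tx": 0, "ty": -0.25, "tz": -1, "ax": 0, "ay": 0, "az": 0}, {"gripper": 0.75, "tx": 0, "ty": -0.25, "tz": -1, "ax": 0, "ay": 0, "az": 0}, {"gripper": 0.75, "tx": 0, "ty": -0.25, "tz": -1, "ax": 0, "ay": 0, "az": 0}, {"gripper": 0.75, "tx": 0, "ty": -0.25, "tz": -1, "ax": 0, "ay": 0, "az": 0}, {"gripper": 0.75, "tx": 0, "ty": -0.25, "tz": -1, "ax": 0, "ay": 0, "az": 0}, {"gripper": 0.75, "tx": 0, "ty": -0.25, "tz": -1, "ax": 0, "ay": 0, "az": 0}, {"gripper": 0.75, "tx": 0, "ty": -0.25, "tz": -1, "ax": 0, "ay": 0, "az": 0}, {"gripper": 0.75, "tx": 0, "ty": -0.25, "tz": -1, "ax": 0, "ay": 0, "az": 0}, {"gripper": 0.75, "tx": 0, "ty": -0.25, "tz": -1, "ax": 0, "ay": 0, "az": 0}, {"gripper": 0.75, "tx": 0, "ty": -0.25, "tz": -1, "ax": 0, "ay": 0, "az": 0}, {"gripper": 0.75, "tx": 0, "ty": -0.25, "tz": -1, "ax": 0, "ay": 0, "az": 0}, {"gripper": 0.75, "tx": 0, "ty": -0.25, "tz": -1, "ax": 0, "ay": 0, "az": 0}, {"gripper": 0.75, "tx": 0, "ty": -0.25, "tz": -1, "ax": 0, "ay": 0, "az": 0}]}}

```text
t: 51.57
eef_pos: [0.6054, -0.0996, 0.3561]
ee_rot: [1.611, 1.569, -3.034]
force: [0.1, 0.4, 0.1]
width: 0.0657
```

>>> {"method": "play_rows", "body": {"steps": [{"gripper": 0.75, "tx": 0, "ty": -0.25, "tz": -1, "ax": 0, "ay": 0, "az": 0}, {"gripper": 0.75, "tx": 0, "ty": -0.25, "tz": -1, "ax": 0, "ay": 0, "az": 0}, {"gripper": 0.75, "tx": 0, "ty": -0.25, "tz": -1, "ax": 0, "ay": 0, "az": 0}, {"gripper": 0.75, "tx": 0, "ty": -0.25, "tz": -1, "ax": 0, "ay": 0, "az": 0}, {"gripper": 0.75, "tx": 0, "ty": -0.25, "tz": -1, "ax": 0, "ay": 0, "az": 0}, {"gripper": 0.75, "tx": 0, "ty": -0.25, "tz": -1, "ax": 0.5, "ay": 0, "az": 0}, {"gripper": 0.75, "tx": 0, "ty": -0.1, "tz": -0.5, "ax": 1, "ay": 0, "az": 0}, {"gripper": 0.75, "tx": 0, "ty": 0, "tz": 0, "ax": 1, "ay": 0, "az": 0}, {"gripper": 0.75, "tx": 0, "ty": 0, "tz": 0, "ax": 0, "ay": 0, "az": 0}, {"gripper": 0.75, "tx": 0, "ty": 0, "tz": 0, "ax": 0, "ay": 0, "az": 0}, {"gripper": 0.75, "tx": 0, "ty": 0, "tz": 0, "ax": 0, "ay": 0, "az": 0}]}}

```text
t: 52.48
eef_pos: [0.6555, -0.2573, 0.3563]
ee_rot: [1.605, 1.57, 2.984]
force: [0.3, 0.8, 0.1]
width: 0.0655
```

Run:
```python
from h import *
im,s=scan('wrist',('soap1','soap_dish'))
cv2.imwrite('pics/w20.png',im[:,:,::-1]);print(s['t'],s['width'])
plan(.6239,-.2413,.03,79,s)
```

```text
soap1 0.83 [295 146 344 228] c [ 0.6255 -0.2451] size [66. 43.] ang -10.9 spread- 42 + 41
soap_dish 0.76 [101   1 247 162] c [ 0.499  -0.3606] size [149. 149.] ang 69.0 spread- 129 + 147
52.4833 0.06548343849394211
cur grasp [ 0.6553 -0.2573  0.1973] psi 79.0 tilt 0.05
shift tool units (current axes) tx,ty,tz = [6.694 1.35  0.39 ]  ax total units=0.01 or -29.99 q6 -1.66
```

View pics/w20.png

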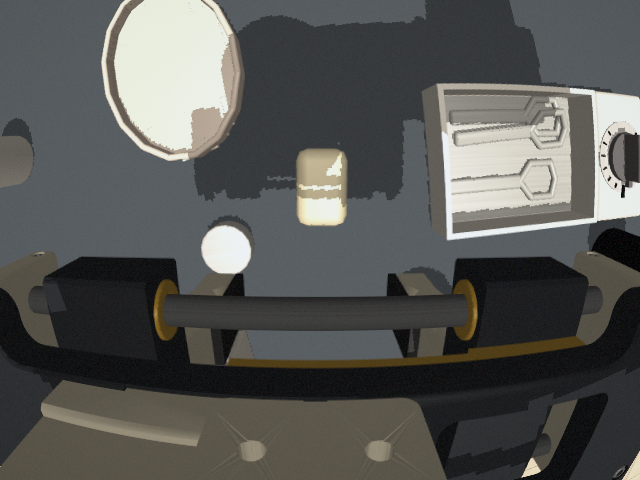

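>>> {"method": "play_rows", "body": {"steps": [{"gripper": 0.75, "tx": 0.6, "ty": 0.4, "tz": 0.1, "ax": 0, "ay": 0, "az": 0}, {"gripper": 0.75, "tx": 1, "ty": 0.5, "tz": 0.1, "ax": 0, "ay": 0, "az": 0}, {"gripper": 0.75, "tx": 1, "ty": 0.36, "tz": 0.05, "ax": 0, "ay": 0, "az": 0}, {"gripper": 0.75, "tx": 1, "ty": 0, "tz": 0, "ax": 0, "ay": 0, "az": 0}, {"gripper": 0.75, "tx": 1, "ty": 0, "tz": 0, "ax": 0, "ay": 0, "az": 0}, {"gripper": 0.75, "tx": 1, "ty": 0, "tz": 0, "ax": 0, "ay": 0, "az": 0}, {"gripper": 0.75, "tx": 0.7, "ty": 0, "tz": 0, "ax": 0, "ay": 0, "az": 0}, {"gripper": 0.75, "tx": 0.5, "ty": 0, "tz": 0, "ax": 0, "ay": 0, "az": 0}, {"gripper": 0.75, "tx": 0.05, "ty": 0, "tz": 0, "ax": 0, "ay": 0, "az": 0}, {"gripper": 0.3, "tx": 0, "ty": 0, "tz": 0, "ax": 0, "ay": 0, "az": 0}, {"gripper": 0, "tx": 0, "ty": 0, "tz": 0, "ax": 0, "ay": 0, "az": 0}, {"gripper": 0, "tx": 0, "ty": 0, "tz": 0, "ax": 0, "ay": 0, "az": 0}, {"gripper": 0, "tx": 0, "ty": 0, "tz": 0, "ax": 0, "ay": 0, "az": 0}, {"gripper": 0, "tx": 0, "ty": 0, "tz": 0, "ax": 0, "ay": 0, "az": 0}]}}

```text
t: 53.8
eef_pos: [0.6265, -0.2453, 0.1869]
ee_rot: [-1.561, 1.569, -0.185]
force: [-0.8, -0.5, 4.2]
width: 0.0437
```

Run:
```python
from h import *
s=st();print(s['width'],s['t'],s['force'])
plan(.482,-.357,.15,89,s)
```

```text
0.04367026710702119 53.8 [-0.79260865 -0.45168705  4.23452265]
cur grasp [ 0.6269 -0.2454  0.0279] psi 78.8 tilt 0.13
shift tool units (current axes) tx,ty,tz = [-4.897  4.811 -5.501]  ax total units=-1.69 or 28.31 q6 -1.68
```

>>> {"method": "play_rows", "body": {"steps": [{"gripper": 0, "tx": -0.4, "ty": 0, "tz": 0, "ax": 0, "ay": 0, "az": 0}, {"gripper": 0, "tx": -0.8, "ty": 0, "tz": 0, "ax": 0, "ay": 0, "az": 0}, {"gripper": 0, "tx": -1, "ty": 0, "tz": 0, "ax": 0, "ay": 0, "az": 0}, {"gripper": 0, "tx": -1, "ty": 0, "tz": 0, "ax": 0, "ay": 0, "az": 0}, {"gripper": 0, "tx": -1, "ty": 0.4, "tz": -0.4, "ax": 0, "ay": 0, "az": 0}, {"gripper": 0, "tx": -0.7, "ty": 0.8, "tz": -0.9, "ax": 0, "ay": 0, "az": 0}, {"gripper": 0, "tx": 0, "ty": 0.9, "tz": -1, "ax": 0, "ay": 0, "az": 0}, {"gripper": 0, "tx": 0, "ty": 0.9, "tz": -1, "ax": 0, "ay": 0, "az": 0}, {"gripper": 0, "tx": 0, "ty": 0.9, "tz": -1, "ax": 0, "ay": 0, "az": 0}, {"gripper": 0, "tx": 0, "ty": 0.9, "tz": -1, "ax": 0, "ay": 0, "az": 0}, {"gripper": 0, "tx": 0, "ty": 0, "tz": -0.2, "ax": -0.8, "ay": 0, "az": 0}, {"gripper": 0, "tx": 0, "ty": 0, "tz": 0, "ax": -0.9, "ay": 0, "az": 0}, {"gripper": 0, "tx": 0, "ty": 0, "tz": 0, "ax": 0, "ay": 0, "az": 0}, {"gripper": 0, "tx": 0, "ty": 0, "tz": 0, "ax": 0, "ay": 0, "az": 0}, {"gripper": 0, "tx": 0, "ty": 0, "tz": 0, "ax": 0, "ay": 0, "az": 0}]}}

```text
t: 55.05
eef_pos: [0.4818, -0.3567, 0.3083]
ee_rot: [-1.624, 1.571, -0.073]
force: [0.4, 0.0, -1.6]
width: 0.0439
```

Run:
```python
from h import *
im,s=scan('wrist',('soap_dish',))
cv2.imwrite('pics/w21.png',im[:,:,::-1]);print(s['t'],s['width'])
print(world('wrist',[[315,140]],.022,s))
plan(.482,-.357,.035,89,s)
```

```text
soap_dish 0.71 [224 121 399 277] c [ 0.455  -0.3583] size [132. 114.] ang 88.3 spread- 109 + 100
55.05 0.043901249235286585
[[ 0.41184728 -0.3546522   0.022     ]]
cur grasp [ 0.4819 -0.3567  0.1493] psi 88.9 tilt 0.02
shift tool units (current axes) tx,ty,tz = [ 4.571e+00 -3.000e-03 -1.200e-02]  ax total units=-0.02 or 29.98 q6 -1.28
```

View pics/w21.png

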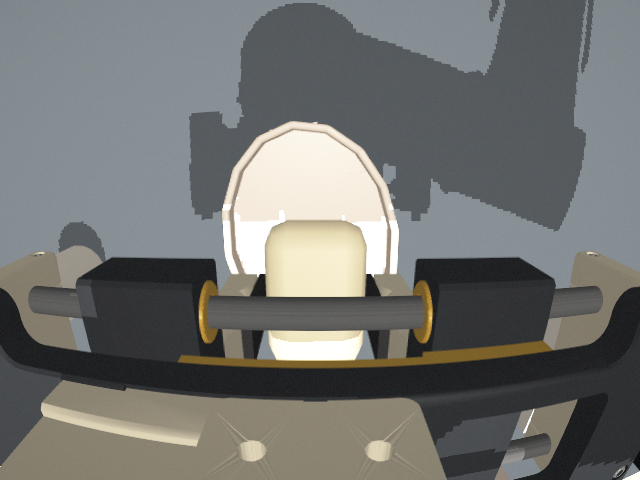

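>>> {"method": "play_rows", "body": {"steps": [{"gripper": 0, "tx": 0.6, "ty": -0.12, "tz": -0.05, "ax": 0, "ay": 0, "az": 0}, {"gripper": 0, "tx": 1, "ty": 0, "tz": 0, "ax": 0, "ay": 0, "az": 0}, {"gripper": 0, "tx": 1, "ty": 0, "tz": 0, "ax": 0, "ay": 0, "az": 0}, {"gripper": 0, "tx": 0.9, "ty": 0, "tz": 0, "ax": 0, "ay": 0, "az": 0}, {"gripper": 0, "tx": 0.5, "ty": 0, "tz": 0, "ax": 0, "ay": 0, "az": 0}, {"gripper": 0, "tx": 0.4, "ty": 0, "tz": 0, "ax": 0, "ay": 0, "az": 0}, {"gripper": 0, "tx": 0.17, "ty": 0, "tz": 0, "ax": 0, "ay": 0, "az": 0}, {"gripper": 0, "tx": 0, "ty": 0, "tz": 0, "ax": 0, "ay": 0, "az": 0}, {"gripper": 0, "tx": 0, "ty": 0, "tz": 0, "ax": 0, "ay": 0, "az": 0}, {"gripper": 0.62, "tx": 0, "ty": 0, "tz": 0, "ax": 0, "ay": 0, "az": 0}, {"gripper": 0.62, "tx": 0, "ty": 0, "tz": 0, "ax": 0, "ay": 0, "az": 0}, {"gripper": 0.62, "tx": 0, "ty": 0, "tz": 0, "ax": 0, "ay": 0, "az": 0}, {"gripper": 0.62, "tx": 0, "ty": 0, "tz": 0, "ax": 0, "ay": 0, "az": 0}]}}

```text
t: 56.23
eef_pos: [0.4848, -0.3583, 0.194]
ee_rot: [-1.901, 1.57, -0.347]
force: [0.2, 0.4, -0.4]
width: 0.054
```

>>> {"method": "play_rows", "body": {"steps": [{"gripper": 0.62, "tx": -0.5, "ty": 0, "tz": 0, "ax": 0, "ay": 0, "az": 0}, {"gripper": 0.62, "tx": -1, "ty": 0, "tz": 0, "ax": 0, "ay": 0, "az": 0}, {"gripper": 0.62, "tx": -1, "ty": 0, "tz": 0, "ax": 0, "ay": 0, "az": 0}, {"gripper": 0.62, "tx": -1, "ty": 0, "tz": 0, "ax": 0, "ay": 0, "az": 0}, {"gripper": 1, "tx": -1, "ty": 0, "tz": 0, "ax": 0, "ay": 0, "az": 0}, {"gripper": 1, "tx": -1, "ty": 0.5, "tz": 0, "ax": 0, "ay": 0, "az": 0}, {"gripper": 1, "tx": -1, "ty": 0.5, "tz": -0.5, "ax": 0, "ay": 0, "az": 0}, {"gripper": 1, "tx": -1, "ty": 0.5, "tz": -1, "ax": 0, "ay": 0, "az": 0}, {"gripper": 1, "tx": -0.5, "ty": 0.5, "tz": -1, "ax": 0, "ay": 0, "az": 0}, {"gripper": 1, "tx": 0, "ty": 0.5, "tz": -1, "ax": 0, "ay": 0, "az": 0}, {"gripper": 1, "tx": 0, "ty": 0.5, "tz": -1, "ax": 0, "ay": 0, "az": 0}, {"gripper": 1, "tx": 0, "ty": 0.5, "tz": -1, "ax": 0, "ay": 0, "az": 0}, {"gripper": 1, "tx": 0, "ty": 0, "tz": 0, "ax": 0, "ay": 0, "az": 0}, {"gripper": 1, "tx": 0, "ty": 0, "tz": 0, "ax": 0, "ay": 0, "az": 0}]}}

```text
t: 57.4
eef_pos: [0.3938, -0.4953, 0.3934]
ee_rot: [0.912, 1.57, 2.463]
force: [0.2, 0.3, 1.2]
width: 0.0876
```

Run:
```python
from h import *
s=st();print(s['t'],s['width'],s['force'],grasp(s))
for n in ('top','side'):
    im=optics.grab_frame(n);cv2.imwrite(f'pics/{n}22.png',im[:,:,::-1])
    if n=='top':
        c=im[150:340,140:470,::-1];cv2.imwrite('pics/top22z.png',cv2.resize(c,(792,456),interpolation=cv2.INTER_CUBIC))
```

```text
57.4 0.08763653679338808 [0.23029335 0.28473378 1.17212563] [ 0.39375287 -0.49525361  0.2343586 ]
```

View pics/top22.png

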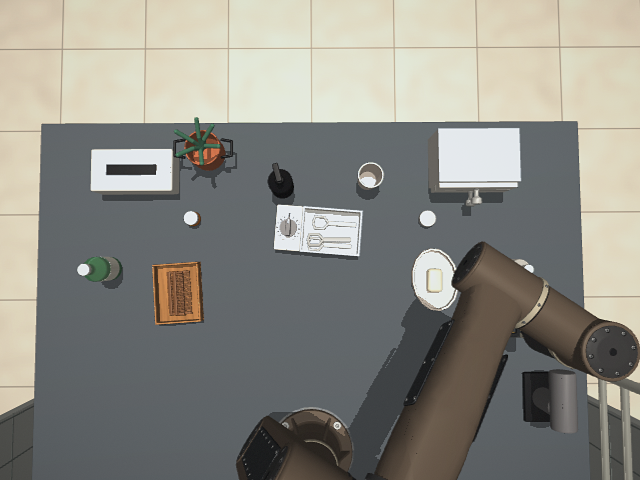

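View pics/top22z.png

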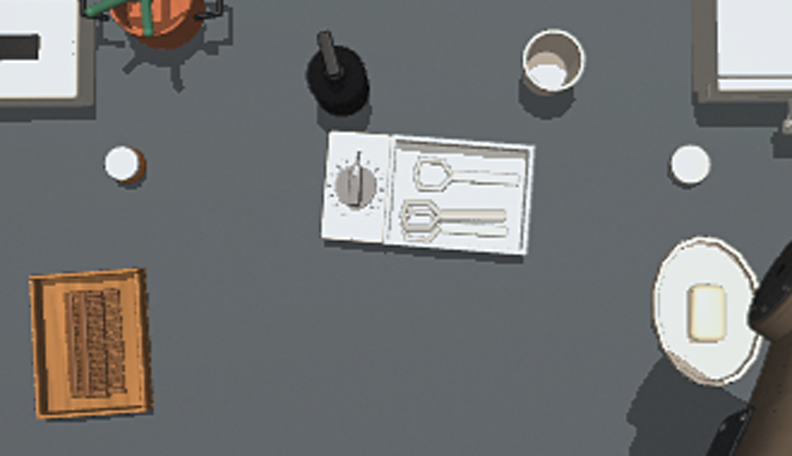

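View pics/side22.png

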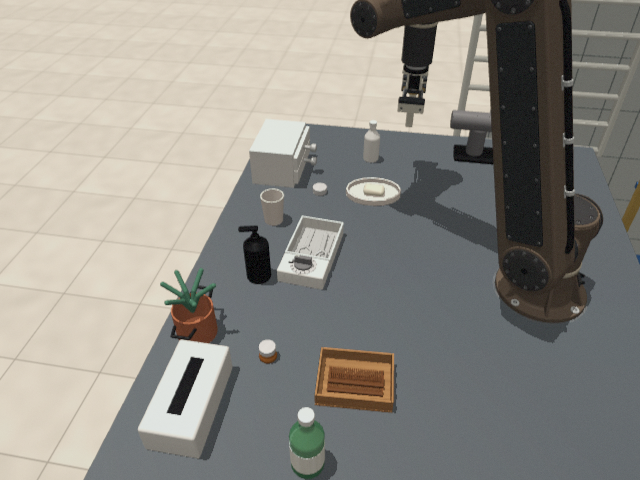

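```bash
python3 -c "
from station import job_done
print(job_done())"
```

```text
the job is handed in; nothing more can be done
None
```

The job is done and handed in at about 57 s, with no failed grasps or drops.

- **Timer:** I turned the knob first, from about 57° to zero. The close-up wrist picture showed the pointer lying on the long zero mark, and the last top picture agreed. I judged this by eye and did not measure the angle afterwards.
- **Scrapers:** All three are in the steriliser's well. One of them came to rest partly on its neighbour.
- **Combs:** All three are in the wooden tray, two side by side and the third lying flat on top of them.
- **Soap:** The one bar is in the oval dish. Seven loose items were there in all; no second soap bar showed in the pictures.

The final top and side pictures showed nothing loose left on the ledge and the toiletries where they began. The lotion bottle is partly hidden by the arm in the top picture but shows clearly in the side one. The gripper was clear of everything at hand-in.

Two things disagreed along the way. The measured angle of one scraper changed between views, so I measured it again just before gripping. The fingers also stopped 1–3 mm above the height I aimed for on the grasps at the ledge, but every grip held.

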